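# Pack the markers and index the carton to the check position

## Robot

A 6-joint arm with a two-finger parallel gripper is mounted at the origin on a cart in front of the work surface, level with it; the furniture and walls round the work are solid. World frame = base frame: x ahead of the robot, y to its left, z up, the work surface at z = 0. Lengths are in m, angles in rad, forces in N, time in s.
With the tool pointing down it reaches from about 0.375 to 0.9 m from the base axis. Payload 3.1 kg.
Tool frame: the origin (TCP) lies between the finger pads; the fingertips stand 17 mm ahead of it and the grasp point (between the pads) lies 2 mm behind it (robot.nose_length is the distance from the TCP to the fingertips, in m); z points along the fingers, y is the line along which they close (so a half turn about z gives the same grasp; the last joint's range is limited). The gripper opens to 87 mm and grips with 3 to 60 N. Pads are 19 mm wide; open, the fingers measure 117 mm over their backs; the gripper's body (75 mm by 190 mm) begins 51 mm behind the grasp point.
Start: joints at [1.145, 0.527, 1.433, -0, 1.181, -0.178], TCP at [0.153, 0.606, 0.24] pointing down, gripper open.
Joint ranges: [-3.08, 3.08], [-0.75, 2.2], [0.22, 2.44], [-1.43, 4.57], [0, 2.65], [-2.85, 2.85]. Speed limits (rad/s): [2.79, 2.79, 3.14, 3.14, 3.14, 3.14].

## Interface

Orientations are given as a unit quaternion [x, y, z, w].
In Python, from rig import robot, cams gives the robot as it stands.
- The arm moves only by the shell command python3 -m pendant 'ROWS' [FORCE]. ROWS is JSON, a list of rows, each an object with "jaw": the opening, from 0 (shut) to 1 (fully open); "linear": the shift along the tool's x, y, z in cm, a list of three; "twist": the turn about the tool's z in degrees. A call has 1 to 12 rows; each row shifts and turns the commanded pose from where the row before left it, along the tool's axes as they then stand; what a row does not reach is not made up. A row lasts 1/12 s, in which the tool goes at most 41.7 mm and 7.16 degrees, less where a joint would pass 70% of its speed; a pose out of reach is approached as far as the arm can. A call is refused whole if a number of a shift passes 4.17 or a number of a turn 7.16, either way. A call with a gripper value outside its range is refused whole. The fingers move at their own pace and stop on an object; FORCE is the grip in N (left out, the last holds). Time passes only in rows, so rows that do not move let the fingers close. It gives the time, the measured TCP pose, the force, the opening and the grip force at its end, in the units of the state.
- robot.get_obs(): the state, without advancing time (a new reading comes with each control period).
- cams.camera(name): name is "scene" or "side" or "wrist"; returns a dict with "color" (400x640x3 uint8, blue, green, red), "depth" (400x640 float32, m along the optical axis (not along the pixel's ray), 0 where there is no reading), "fov_y" (degrees; the focal length in pixels is half the picture's height over the tangent of half this angle, whatever the lens; pixels are square), "cx", "cy" (the principal point, pixels), "k1" (the pictures are not rectified: a ray, as slopes to the right and down, at radius r is drawn at 1 + k1 r^2 times it, then the intrinsics apply), "view" (4x4, takes a point from world to camera coordinates). Camera axes: x right, y down, z forward; pixel columns grow to the right and rows downward; lengths in m; the calibration is good to about 2 mm. A picture is of the moment at which its call begins.
- robot.hand_in(): hands the job in; it is judged then, once.
The state is a dict: "time": time; "q": joint angles; "joint_velocities": joint speeds; "joint_torque": joint torques, N m; "position": TCP position; "tool_rot": TCP orientation; "ft_force": force on the tool from outside, world axes, zero at the start; "moment": the same for the moment, N m; "grip_width": finger opening in m; "grip_force": force on a finger pad.
Only numpy, scipy, OpenCV 4.12 (cv2) and the standard library are available. Lean on these libraries where they do the work, as an engineer would, in place of code of your own. Each camera call takes 0.05 s, during which the arm holds its last target. There are 200 camera calls.

## Task

Swing both end flaps of the carton on the slide carriage right out past upright, take out the cutter that was left inside and lay it on the black tool mat, and lay every marker from the bench flat in the carton. Then pull up the index plunger's knob, slide the carriage to the left and let the plunger drop fully home in the other hole. Only once it is locked there, press the keys of the control box down one at a time and let each come up again: first the large round one, then the square one, last the small round one.

Things in the scene. Friction and masses are not known exactly. Their poses are not given: they have to be found in the camera images.
- slide_base: fixed aluminium base of an indexing slide, 240 x 380 x 10 mm, lying on the bench; origin under the middle of its length, y axis along the slide to the robot's left. Along its front edge runs an index bar with two holes 150 mm apart
- carriage (a joint): position of the carriage along the base's +y: 0 = plunger over the right hole (start), 0.150 m = over the left hole; stops at -0.008 and 0.158; about 1.5 N of friction. The plunger has 1.5 mm of play either way in a hole
- plunger (a joint): lift of the spring plunger: 0 = pin fully home in a hole, at most 0.014 m; the pin clears the holes from 0.010 m and rests on the bar at about 0.009 m when let go between holes; the spring pulls down with 4.5 N at 0 and 9 N at 0.014
- plunger_knob (a point): middle of the black knob of the plunger, 26 mm across and 24 mm high, upright, standing on the carriage in front of the carton, 72 mm above the bench with the plunger home (it rises with it); the carton's front wall is 42 mm behind the knob's axis. Pulling it sideways moves the carriage
- carton_in (a point): centre of the inner floor of the open cardboard carton fixed on the carriage; floor 40 mm above the bench, walls 60 mm high over it and 4 mm thick; inside 148 mm along x and 188 mm along y; axes as the base's (x away from the robot, y to its left). A flap is hinged at each y end
- flap_left (a joint): the carton's left end flap: 0 = lying closed over the carton, 1.57 = upright, at most 2.7 = folded right out over the left end; a stiff crease (0.015 N m) that stays where it is left; starts ajar at 0.5 to 0.9
- flap_left_edge (a point): middle of the free edge of the left flap, which is 60 mm long from crease to edge, 152 mm wide and 4 mm thick
- flap_left_crease (a point): middle of the left flap's crease on the carton's rim (100 mm above the bench); its axes are those of carton_in, and the flap swings about the x axis
- flap_right (a joint): the carton's right end flap: 0 = lying closed over the carton, 1.57 = upright, at most 2.7 = folded right out over the right end; a stiff crease (0.015 N m) that stays where it is left; starts ajar at 0.5 to 0.9
- flap_right_edge (a point): middle of the free edge of the right flap, which is 60 mm long from crease to edge, 152 mm wide and 4 mm thick
- flap_right_crease (a point): middle of the right flap's crease on the carton's rim (100 mm above the bench); its axes are those of carton_in, and the flap swings about the x axis
- cutter: box cutter, 29 x 151 x 17 mm (21 mm with its thumb slider), about 0.09 kg, lying along its y axis, at first on the carton's floor; origin at the middle of its underside
- tool_mat: black rubber mat fixed on the bench to the left in front of the slide, 100 x 200 x 3 mm, origin at the middle of its underside, long side along its y; the cutter belongs here
- marker_0: felt marker with a blue cap, 18 x 136 x 19 mm, about 0.02 kg, lying on the bench along its y axis (it does not roll); origin at the middle of its underside as it lay at the start. Two to four markers are there
- marker_1: felt marker with a blue cap, 18 x 136 x 19 mm, about 0.02 kg, lying on the bench along its y axis (it does not roll); origin at the middle of its underside as it lay at the start. Two to four markers are there
- marker_2: felt marker with a blue cap, 18 x 136 x 19 mm, about 0.02 kg, lying on the bench along its y axis (it does not roll); origin at the middle of its underside as it lay at the start. Two to four markers are there
- marker_3: felt marker with a blue cap, 18 x 136 x 19 mm, about 0.02 kg, lying on the bench along its y axis (it does not roll); origin at the middle of its underside as it lay at the start. Two to four markers are there
- panel: fixed grey control box to the right of the slide, 180 x 85 x 50 mm, origin at the middle of its underside, long side along its x; three grey keys stand in a row on it, 55 mm apart
- key_large_top (a point): large round key, 38 mm across; its point is the centre of its top face (68 mm above the bench). Which of the three places on the control box it stands in changes
- key_large (a joint): spring key: 0 up, 0.006 m fully down; about 1.5 N starts it and 5 N holds it down; it counts as pressed beyond 0.004 m
- key_square_top (a point): square key, 30 x 30 mm; its point is the centre of its top face (68 mm above the bench). Which of the three places on the control box it stands in changes
- key_square (a joint): spring key: 0 up, 0.006 m fully down; about 1.5 N starts it and 5 N holds it down; it counts as pressed beyond 0.004 m
- key_small_top (a point): small round key, 20 mm across; its point is the centre of its top face (68 mm above the bench). Which of the three places on the control box it stands in changes
- key_small (a joint): spring key: 0 up, 0.006 m fully down; about 1.5 N starts it and 5 N holds it down; it counts as pressed beyond 0.004 m

How it is judged:
On the way, in this order (a step that is already met when the one before it is completed fails the run):
1. both flaps are folded out past upright, the carriage still at its first hole (value of joint each of flap_left, flap_right above 1.9 rad and value of joint carriage below 0.006 m), for 0.2 s.
2. the cutter lies on the mat and all markers lie in the carton, let go, the carriage still at its first hole (x of cutter in the frame of tool_mat between -0.05 and 0.05 m and y of cutter in the frame of tool_mat between -0.08 and 0.08 m and z of cutter in the frame of tool_mat between -0.005 and 0.03 m and linear speed of each of cutter, marker_0, marker_1, marker_2, marker_3 below 0.03 m/s and contact force between each of cutter, marker_0, marker_1, marker_2, marker_3 and the fingers below 0.1 N and x of marker_0 in the frame of carton_in between -0.068 and 0.068 m and y of marker_0 in the frame of carton_in between -0.05 and 0.05 m and z of marker_0 in the frame of carton_in between -0.005 and 0.045 m and angle between marker_0's own y axis and vertical between 1.2 and 1.94 rad and x of marker_1 in the frame of carton_in between -0.068 and 0.068 m and y of marker_1 in the frame of carton_in between -0.05 and 0.05 m and z of marker_1 in the frame of carton_in between -0.005 and 0.045 m and angle between marker_1's own y axis and vertical between 1.2 and 1.94 rad and x of marker_2 in the frame of carton_in between -0.068 and 0.068 m and y of marker_2 in the frame of carton_in between -0.05 and 0.05 m and z of marker_2 in the frame of carton_in between -0.005 and 0.045 m and angle between marker_2's own y axis and vertical between 1.2 and 1.94 rad and x of marker_3 in the frame of carton_in between -0.068 and 0.068 m and y of marker_3 in the frame of carton_in between -0.05 and 0.05 m and z of marker_3 in the frame of carton_in between -0.005 and 0.045 m and angle between marker_3's own y axis and vertical between 1.2 and 1.94 rad and value of joint carriage below 0.006 m), for 0.2 s.
3. the carriage is at the left hole with the plunger home (value of joint carriage between 0.146 and 0.154 m and value of joint plunger below 0.0025 m), for 0.2 s.
4. the large round key is pressed, alone (all of step 3 and value of joint key_large above 0.004 m and value of joint each of key_square, key_small below 0.002 m), for 0.05 s.
5. the square key is pressed, alone (all of step 3 and value of joint key_square above 0.004 m and value of joint each of key_large, key_small below 0.002 m), for 0.05 s.
6. the small round key is pressed, alone (all of step 3 and value of joint key_small above 0.004 m and value of joint each of key_large, key_square below 0.002 m), for 0.05 s.
At the end, for the whole second after the job is handed in: Carriage within 4 mm of its left hole, plunger home within 2.5 mm; flaps beyond 1.9 rad; markers level within 21 degrees in the carton, middles within 50 mm of its middle lengthwise, 45 mm of its floor; cutter's middle within 50 x 80 mm of the mat's; released, at rest; keys up (all of step 3 and value of joint each of flap_left, flap_right above 1.9 rad and x of cutter in the frame of tool_mat between -0.05 and 0.05 m and y of cutter in the frame of tool_mat between -0.08 and 0.08 m and z of cutter in the frame of tool_mat between -0.005 and 0.03 m and linear speed of each of cutter, marker_0, marker_1, marker_2, marker_3 below 0.03 m/s and contact force between each of cutter, marker_0, marker_1, marker_2, marker_3 and the fingers below 0.1 N and x of marker_0 in the frame of carton_in between -0.068 and 0.068 m and y of marker_0 in the frame of carton_in between -0.05 and 0.05 m and z of marker_0 in the frame of carton_in between -0.005 and 0.045 m and angle between marker_0's own y axis and vertical between 1.2 and 1.94 rad and x of marker_1 in the frame of carton_in between -0.068 and 0.068 m and y of marker_1 in the frame of carton_in between -0.05 and 0.05 m and z of marker_1 in the frame of carton_in between -0.005 and 0.045 m and angle between marker_1's own y axis and vertical between 1.2 and 1.94 rad and x of marker_2 in the frame of carton_in between -0.068 and 0.068 m and y of marker_2 in the frame of carton_in between -0.05 and 0.05 m and z of marker_2 in the frame of carton_in between -0.005 and 0.045 m and angle between marker_2's own y axis and vertical between 1.2 and 1.94 rad and x of marker_3 in the frame of carton_in between -0.068 and 0.068 m and y of marker_3 in the frame of carton_in between -0.05 and 0.05 m and z of marker_3 in the frame of carton_in between -0.005 and 0.045 m and angle between marker_3's own y axis and vertical between 1.2 and 1.94 rad and value of joint each of key_large, key_square, key_small below 0.002 m); the robot touches nothing.
It fails at once if two keys are pressed at once (value of joint each of key_large, key_square above 0.004 m or value of joint each of key_large, key_small above 0.004 m or value of joint each of key_square, key_small above 0.004 m).
It fails at once if a key is pressed while the carriage is not at the left hole (value of joint carriage below 0.14 m and value of joint any of key_large, key_square, key_small above 0.004 m).
Of marker_0, marker_1, marker_2, marker_3 only 2 to 4 are there at a start; the rules pass over those that are not, and their reading is None.
At some moment in a run one of marker_0, marker_1, marker_2, marker_3 may be knocked a few centimetres aside while the robot is not near it.
Once in a run the grip may slacken for a moment while it holds something.
It also fails if it takes over 210 s, if anything falls off the work surface, if the arm or the gripper's body presses on something with over 40 N, if the wrist force passes 120 N, or if a joint passes its speed limit or range.

## Working session

There is one attempt and no reset: what is moved stays moved. The work goes in short steps, Python scripts to look and compute and a shell command to move; the robot and the scene stay as the last step left them, time stands still between calls to the robot, and variables do not carry over. Pictures are saved under pics/ and viewed, at most 14 in all, crops included, and the job is handed in when it is done.

```bash
ls; mkdir -p pics; cat > h.py <<'E'
import numpy as np, cv2
from rig import robot, cams
def shot(n,save=None):
    c=cams.camera(n); c['f']=200/np.tan(np.radians(c['fov_y'])/2)
    c['V']=np.array(c['view'])
    if save: cv2.imwrite('pics/'+save,c['color'])
    return c
def rays(c,uv):
    uv=np.asarray(uv,float).reshape(-1,1,2)
    K=np.array([[c['f'],0,c['cx']],[0,c['f'],c['cy']],[0,0,1]])
    # undistort: d=u(1+k1 r^2)
    p=cv2.undistortPointsIter(uv,K,np.array([c['k1'],0,0,0.]),None,None,(3,50,1e-9)).reshape(-1,2)
    d=np.c_[p,np.ones(len(p))]
    R,t=c['V'][:3,:3],c['V'][:3,3]
    return -R.T@t, d@R   # origin, world dirs (unit cam depth)
def plane(c,uv,z):
    o,d=rays(c,uv); return o+d*((z-o[2])/d[:,2])[:,None]
def deep(c,uv):
    o,d=rays(c,uv); uv=np.round(np.asarray(uv)).astype(int).reshape(-1,2)
    return o+d*c['depth'][uv[:,1],uv[:,0]][:,None]
def cloud(c):
    v,u=np.mgrid[0:400,0:640]; o,d=rays(c,np.c_[u.ravel(),v.ravel()])
    return (o+d*c['depth'].reshape(-1,1)).reshape(400,640,3)
def state():
    o=robot.get_obs(); print({k:np.round(o[k],3).tolist() for k in('time','position','tool_rot','ft_force','grip_width','grip_force','q')})
E
python3 - <<'E'
from h import *
state()
for n in('scene','side','wrist'):
    c=shot(n,n+'0.png'); print(n,c['fov_y'],c['cx'],c['cy'],c['k1'],np.round(c['V'],3).tolist(),(c['depth']>0).mean())
a=np.hstack([cv2.imread('pics/scene0.png'),]);
E
```

```text
pics
{'time': 0.0, 'position': [0.152, 0.605, 0.239], 'tool_rot': [0.123, 0.992, -0.001, -0.0], 'ft_force': [-0.492, 0.188, -0.092], 'grip_width': 0.087, 'grip_force': 0.0, 'q': [1.145, 0.528, 1.434, 0.0, 1.181, -0.178]}
scene 43.430518818940726 323.09929272030337 205.39551797615854 -0.09222025166873352 [[0.777, -0.629, -0.02, -0.449], [-0.446, -0.529, -0.721, 0.282], [0.443, 0.57, -0.692, 1.245], [0.0, 0.0, 0.0, 1.0]] 0.9958203125
side 52.3004487364548 320.902300978745 197.9969281951959 0.03417310451068348 [[1.0, -0.023, 0.014, -0.528], [0.005, -0.374, -0.927, 0.08], [0.026, 0.927, -0.374, 1.366], [0.0, 0.0, 0.0, 1.0]] 0.936109375
wrist 64.48861316260049 319.552245293301 194.65931532395535 0.021960788285921903 [[0.245, 0.97, -0.002, -0.623], [0.929, -0.234, 0.288, -0.034], [0.279, -0.072, -0.958, 0.392], [0.0, 0.0, 0.0, 1.0]] 0.99618359375
```

View pics/scene0.png

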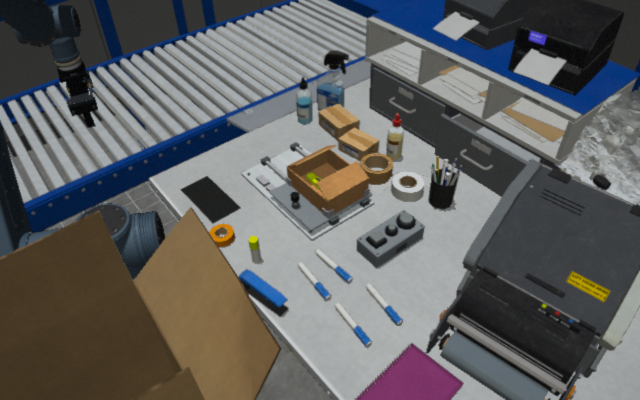

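View pics/side0.png

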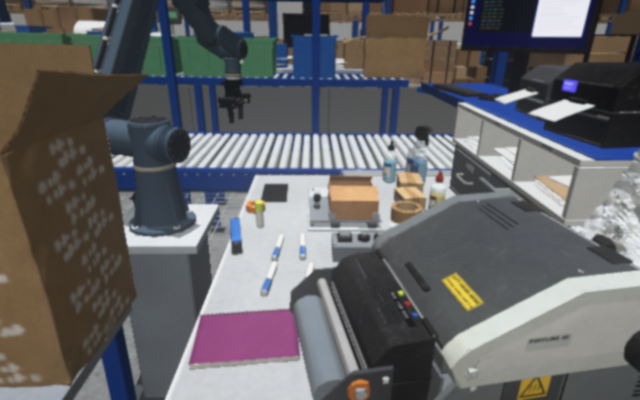

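The scene view shows: mat (210,198), carton (330,178) with the yellow cutter inside, knob (295,198), panel (391,237), and four markers at (314,281), (334,265), (384,303), (353,324). The side view shows the same layout at coarser resolution. Next I measure from the scene camera's depth.

```bash
python3 - <<'E'
from h import *
c=shot('scene'); P=cloud(c); hsv=cv2.cvtColor(c['color'],cv2.COLOR_BGR2HSV)
# top-down map
X0,X1,Y0,Y1=0.2,1.0,-0.5,0.7; s=500
im=np.zeros((400,600,3),np.uint8)
idx=np.argsort(P[...,2].ravel()); p=P.reshape(-1,3)[idx]; col=c['color'].reshape(-1,3)[idx]
m=(p[:,0]>X0)&(p[:,0]<X1)&(p[:,1]>Y0)&(p[:,1]<Y1)&(p[:,2]<.35)
p=p[m];col=col[m]
for dx in(0,1,2):
  for dy in (0,1):
    im[np.clip(((X1-p[:,0])*s).astype(int)+dx,0,399),np.clip(((Y1-p[:,1])*s).astype(int)+dy,0,599)]=col
cv2.imwrite('pics/top.png',im)
# markers
M=cv2.inRange(hsv,(95,110,60),(125,255,255)); n,l,st,ce=cv2.connectedComponentsWithStats(M)
for i in range(1,n):
    if st[i,4]>25 and ce[i][1]>150:
        q=P[l==i]; print('blue',ce[i].round(),st[i,4],np.median(q,0).round(3))
W=cv2.inRange(hsv,(0,0,215),(180,30,255))
# panel / key heights
def box(u0,u1,v0,v1): return P[v0:v1,u0:u1].reshape(-1,3)
q=box(355,427,208,265); q=q[q[:,2]>.045]
for a,b in((.045,.056),(.06,.075)):
    k=q[(q[:,2]>a)&(q[:,2]<b)]; print(a,len(k),k.min(0).round(3),k.max(0).round(3),np.median(k,0).round(3))
    r=cv2.minAreaRect((k[:,:2]*1000).astype(np.float32)); print(r)
D=cv2.inRange(hsv,(0,0,0),(180,255,60))
n,l,st,ce=cv2.connectedComponentsWithStats(D)
for i in range(1,n):
    if st[i,4]>25 and 180<ce[i][0]<340 and 130<ce[i][1]<230:
        q=P[l==i]; print('dark',ce[i].round(),st[i,4],np.median(q,0).round(3),q.min(0).round(3),q.max(0).round(3),cv2.minAreaRect((q[:,:2]*1000).astype(np.float32)))
O=cv2.inRange(hsv,(5,90,60),(20,255,255)); n,l,st,ce=cv2.connectedComponentsWithStats(O)
i=l[195,340]; q=P[l==i]; print('carton',st[i],q.min(0),q.max(0))
rim=q[(q[:,2]>.093)&(q[:,2]<.107)];print(len(rim),cv2.minAreaRect((rim[:,:2]*1000).astype(np.float32)))
Y=cv2.inRange(hsv,(22,120,80),(40,255,255)); n,l,st,ce=cv2.connectedComponentsWithStats(Y)
for i in range(1,n):
    if st[i,4]>8: print('yellow',ce[i],st[i,4],np.median(P[l==i],0).round(3))
E
```

```text
blue [133. 169.] 6527 [ 0.221  0.665 -0.064]
blue [342. 273.] 102 [ 0.465 -0.221  0.017]
blue [262. 288.] 645 [ 0.265 -0.15   0.054]
blue [321. 290.] 104 [ 0.39  -0.226  0.017]
blue [393. 314.] 129 [ 0.476 -0.396  0.019]
blue [361. 335.] 135 [ 0.378 -0.39   0.019]
0.045 946 [ 0.551 -0.261  0.045] [ 0.734 -0.171  0.056] [ 0.629 -0.234  0.05 ]
((642.6476440429688, -216.30523681640625), (88.2175064086914, 183.0674285888672), 89.15042114257812)
0.06 459 [ 0.565 -0.245  0.06 ] [ 0.723 -0.191  0.075] [ 0.643 -0.221  0.067]
((644.658203125, -219.6318359375), (157.70370483398438, 54.339202880859375), 2.066666603088379)
dark [210. 199.] 1298 [0.347 0.27  0.004] [-0.077 -0.842 -0.004] [0.398 0.38  1.056] ((186.415283203125, -241.988037109375), (1302.582275390625, 147.09857177734375), 72.76993560791016)
dark [295. 199.] 105 [0.509 0.042 0.076] [0.5   0.033 0.037] [0.523 0.059 0.089] ((511.4790954589844, 45.213958740234375), (26.185558319091797, 21.839683532714844), 49.3440055847168)
dark [333. 222.] 34 [ 0.563 -0.064  0.023] [-0.077 -0.842  0.014] [ 0.581 -0.05   1.056] ((242.36917114257812, -445.08917236328125), (1018.6605834960938, 26.040081024169922), 49.75465774536133)
carton [ 287  104  106  109 5455] [-0.07675179 -0.84226511  0.00096611] [0.93790366 0.36738658 1.05611268]
405 ((632.081787109375, 44.86873245239258), (203.5281524658203, 159.619384765625), 89.84574127197266)
yellow [437.  162.5] 10 [ 0.884 -0.154  0.13 ]
yellow [312.76811594 178.65217391] 138 [0.612 0.095 0.056]
yellow [253.2972973  242.42342342] 111 [ 0.321 -0.03   0.082]
yellow [587.69587629 286.0137457 ] 582 [ 0.735 -0.698  0.212]
yellow [543.6 305.4] 20 [ 0.65  -0.657  0.178]
```

View pics/top.png

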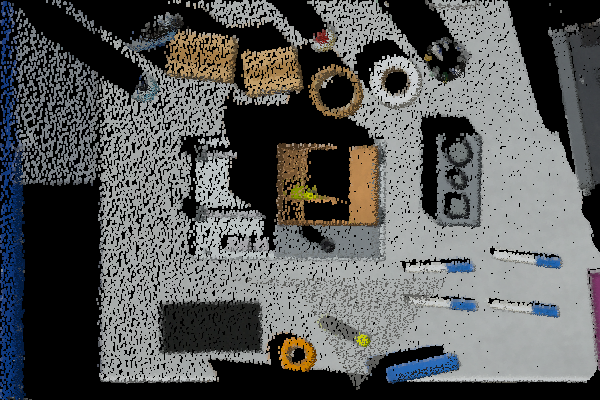

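The top-down map shows the mat, carton, panel and four markers, all nearly axis-aligned with the world. The carton centre is at about (0.632, 0.045), the knob at (0.512, 0.045) and the mat at (0.347, 0.27). I'll now move above the carton and look from closer.

```bash
python3 -m pendant '[{"jaw":1,"linear":[0,0,-2],"twist":-7.05},{"jaw":1,"linear":[0,0,-2],"twist":-7.05},{"jaw":0,"linear":[-2.3,-3.3,0],"twist":0},{"jaw":0,"linear":[-2.3,-3.3,0],"twist":0},{"jaw":0,"linear":[-2.3,-3.3,0],"twist":0},{"jaw":0,"linear":[-2.3,-3.3,0],"twist":0},{"jaw":0,"linear":[-2.3,-3.3,-0.5],"twist":0},{"jaw":0,"linear":[-2.3,-3.3,-0.5],"twist":0},{"jaw":0,"linear":[-2.3,-3.3,-0.5],"twist":0},{"jaw":0,"linear":[-2.3,-3.3,-0.5],"twist":0},{"jaw":0,"linear":[-2.3,-3.3,-0.5],"twist":0},{"jaw":0,"linear":[-2.3,-3.3,-0.5],"twist":0}]' 40; python3 -c "
from h import *
state()"
```

```text
time: 1.2
position: [0.383, 0.2742, 0.3099]
tool_rot: [0.0, 1.0, 0.0, 0.0]
ft_force: [0.9, 0.8, 0.1]
grip_width: 0.0283
grip_force: 0.0
{'time': 1.2, 'position': [0.383, 0.274, 0.31], 'tool_rot': [0.0, 1.0, 0.0, 0.0], 'ft_force': [0.925, 0.792, 0.091], 'grip_width': 0.028, 'grip_force': 0.0, 'q': [0.383, 0.23, 1.712, 0.0, 1.199, -1.187]}
```

```bash
python3 -m pendant '[{"jaw":0,"linear":[-2.5,-3.27,0],"twist":0},{"jaw":0,"linear":[-2.5,-3.27,0],"twist":0},{"jaw":0,"linear":[-2.5,-3.27,0],"twist":0},{"jaw":0,"linear":[-2.5,-3.27,0],"twist":0},{"jaw":0,"linear":[-2.5,-3.27,0],"twist":0},{"jaw":0,"linear":[-2.5,-3.27,0],"twist":0},{"jaw":0,"linear":[-2.5,-3.27,0],"twist":0},{"jaw":0,"linear":[0,0,0],"twist":0}]' 40; python3 - <<'E'
from h import *
c=shot('wrist','w1.png'); o,d=rays(c,[[320,200]]); print('cam',o.round(3),d.round(2))
P=cloud(c); hsv=cv2.cvtColor(c['color'],cv2.COLOR_BGR2HSV)
Y=cv2.inRange(hsv,(22,120,80),(40,255,255)); n,l,st,ce=cv2.connectedComponentsWithStats(Y)
for i in range(1,n):
    if st[i,4]>60: q=P[l==i]; print('yellow',ce[i].round(),st[i,4],np.median(q,0).round(3),q.min(0).round(3),q.max(0).round(3),cv2.minAreaRect((q[:,:2]*1000).astype(np.float32)))
O=cv2.inRange(hsv,(5,90,60),(20,255,255)); q=P[O>0]; q=q[(q[:,0]<.75)]
for z in range(40,160,10):
    k=q[abs(q[:,2]-z/1000-.005)<.005]
    if len(k)>30: print(z,len(k),np.percentile(k,[1,99],0).round(3).tolist())
E
```

```text
time: 1.87
position: [0.5624, 0.0404, 0.3094]
tool_rot: [0.003, 1.0, -0.002, 0.003]
ft_force: [0.3, -0.0, 0.3]
grip_width: 0.0005
grip_force: 0.0
cam [0.482 0.04  0.454] [[ 0.31 -0.   -0.95]]
yellow [328. 203.] 1874 [0.614 0.047 0.057] [ 0.482 -0.008  0.038] [0.639 0.11  0.454] ((560.0244140625, 49.59479522705078), (156.18382263183594, 117.17268371582031), 0.991949737071991)
40 2247 [[0.553, -0.022, 0.04], [0.679, 0.116, 0.046]]
50 209 [[0.553, -0.029, 0.051], [0.554, 0.122, 0.06]]
60 171 [[0.553, -0.046, 0.06], [0.554, 0.121, 0.068]]
70 268 [[0.553, -0.045, 0.071], [0.555, 0.14, 0.08]]
80 217 [[0.553, -0.048, 0.08], [0.555, 0.139, 0.09]]
90 572 [[0.553, -0.047, 0.09], [0.557, 0.141, 0.1]]
100 1309 [[0.554, -0.051, 0.1], [0.647, 0.143, 0.11]]
110 1785 [[0.556, -0.041, 0.11], [0.644, 0.135, 0.12]]
120 1829 [[0.556, -0.023, 0.12], [0.639, 0.121, 0.13]]
130 1261 [[0.556, -0.006, 0.13], [0.635, 0.108, 0.139]]
```

View pics/w1.png

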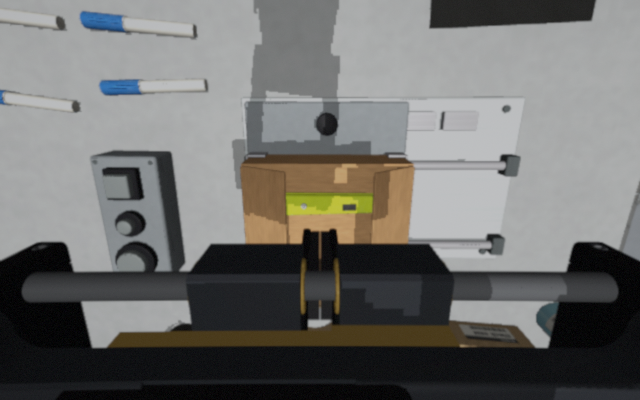

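The wrist picture shows both flaps ajar (free edges at y about 0.00 and 0.10), the cutter lying along y at (328,203), and the keys running square, small, large going away from the robot. I'll drop the closed fingers between the flaps and push right.

```bash
python3 -m pendant '[{"jaw":0,"linear":[-2.9,0.4,2],"twist":0},{"jaw":0,"linear":[-2.9,0.4,3],"twist":0},{"jaw":0,"linear":[0,0,4.1],"twist":0},{"jaw":0,"linear":[0,0,4.1],"twist":0},{"jaw":0,"linear":[0,0,4.0],"twist":0},{"jaw":0,"linear":[0,-2,0],"twist":0},{"jaw":0,"linear":[0,-2,0],"twist":0},{"jaw":0,"linear":[0,-2,0],"twist":0},{"jaw":0,"linear":[0,-2,0],"twist":0},{"jaw":0,"linear":[0,-2,0],"twist":0},{"jaw":0,"linear":[0,-1.2,0],"twist":0},{"jaw":0,"linear":[0,0,0],"twist":0}]' 40; python3 -m pendant '[{"jaw":0,"linear":[0,4.1,0],"twist":0},{"jaw":0,"linear":[0,4.1,0],"twist":0},{"jaw":0,"linear":[0,3,0],"twist":0},{"jaw":0,"linear":[0,2,0],"twist":0},{"jaw":0,"linear":[0,2,0],"twist":0},{"jaw":0,"linear":[0,2,0],"twist":0},{"jaw":0,"linear":[0,2,0],"twist":0},{"jaw":0,"linear":[0,2,0],"twist":0},{"jaw":0,"linear":[0,0.5,0],"twist":0},{"jaw":0,"linear":[0,0,0],"twist":0},{"jaw":0,"linear":[0,-4,0],"twist":0},{"jaw":0,"linear":[0,-4,-2],"twist":0}]' 40
```

```text
time: 2.92
position: [0.615, -0.0579, 0.1384]
tool_rot: [0.0, 1.0, -0.001, 0.001]
ft_force: [-0.1, 0.4, -0.9]
grip_width: 0.0002
grip_force: 0.1
time: 3.92
position: [0.6114, 0.0834, 0.1518]
tool_rot: [-0.002, 1.0, 0.0, -0.005]
ft_force: [-0.1, -1.1, -0.7]
grip_width: 0.0006
grip_force: 0.0
```

```bash
python3 -m pendant '[{"jaw":0,"linear":[0,-0.7,-4.1],"twist":0},{"jaw":0,"linear":[1.6,-0.7,-3.8],"twist":0},{"jaw":0,"linear":[1.6,-0.7,-3.8],"twist":0},{"jaw":0.7,"linear":[1.6,-0.7,-3.8],"twist":0},{"jaw":0.7,"linear":[1.6,0,0],"twist":0},{"jaw":0.7,"linear":[0,0,0],"twist":0}]' 40; python3 - <<'E'
from h import *
c=shot('wrist','w2.png'); state()
P=cloud(c); hsv=cv2.cvtColor(c['color'],cv2.COLOR_BGR2HSV)
print(c['depth'][300,320])
def rect(mask,name,zlo,zhi,mn=60):
    n,l,st,ce=cv2.connectedComponentsWithStats(mask)
    for i in range(1,n):
        if st[i,4]>mn:
            q=P[(l==i)]; q=q[(q[:,2]>zlo)&(q[:,2]<zhi)]
            if len(q)>mn: print(name,ce[i].round(),len(q),np.median(q,0).round(3),'z95',np.percentile(q[:,2],95).round(3),np.round(np.percentile(q[:,:2],[1,99],0),3).tolist(),[np.round(v,1) for v in cv2.minAreaRect((q[:,:2]*1000).astype(np.float32))])
rect(cv2.inRange(hsv,(22,120,80),(40,255,255)),'yellow',.03,.09)
rect(cv2.inRange(hsv,(95,110,60),(125,255,255)),'blue',.004,.03)
O=cv2.inRange(hsv,(5,90,60),(20,255,255)); q=P[O>0]; q=q[(q[:,0]<.72)]
for z in range(40,160,10):
    k=q[abs(q[:,2]-z/1000-.005)<.005]
    if len(k)>30: print(z,len(k),np.percentile(k,[1,99],0).round(3).tolist())
# keys
k=(P[...,2]>.062)&(P[...,2]<.075)&(P[...,1]<-.17)&(P[...,1]>-.27)
rect((k*255).astype(np.uint8),'key',.06,.08)
k=(P[...,2]>.062)&(P[...,2]<.1)&(P[...,0]<.54)&(P[...,0]>.49)&(abs(P[...,1]-.045)<.03)
rect((k*255).astype(np.uint8),'knob',.06,.1)
E
```

```text
time: 4.42
position: [0.5491, 0.0541, 0.3124]
tool_rot: [0.001, 1.0, -0.0, 0.0]
ft_force: [0.0, 0.5, -0.6]
grip_width: 0.0132
grip_force: 0.0
{'time': 4.467, 'position': [0.55, 0.054, 0.311], 'tool_rot': [0.001, 1.0, 0.0, -0.001], 'ft_force': [0.425, 0.173, -1.226], 'grip_width': 0.017, 'grip_force': 0.0, 'q': [-0.104, 0.352, 1.526, 0.0, 1.266, -1.673]}
0.50240666
yellow [315. 212.] 2195 [0.614 0.045 0.057] z95 0.058 [[0.604, -0.024], [0.638, 0.119]] [array([621. ,  46.4]), array([ 35.6, 157. ]), np.float64(0.2)]
blue [94. 34.] 599 [ 0.393 -0.226  0.018] z95 0.02 [[0.383, -0.25], [0.402, -0.203]] [array([ 392.6, -226.5]), array([49.5, 17.1]), np.float64(85.1)]
blue [112.  98.] 501 [ 0.469 -0.22   0.018] z95 0.02 [[0.46, -0.244], [0.476, -0.197]] [array([ 468.1, -220. ]), array([16.5, 49.3]), np.float64(0.3)]
40 3645 [[0.553, -0.047, 0.04], [0.706, 0.141, 0.049]]
50 402 [[0.553, -0.047, 0.05], [0.706, 0.142, 0.06]]
60 402 [[0.553, -0.047, 0.06], [0.653, 0.142, 0.07]]
70 480 [[0.553, -0.047, 0.07], [0.648, 0.142, 0.08]]
80 508 [[0.553, -0.047, 0.08], [0.644, 0.142, 0.09]]
90 863 [[0.55
[... 216 characters left out ...]
556, -0.081, 0.13], [0.622, 0.19, 0.14]]
140 487 [[0.555, -0.087, 0.14], [0.617, -0.08, 0.147]]
key [110. 195.] 786 [ 0.585 -0.211  0.071] z95 0.073 [[0.568, -0.232], [0.606, -0.196]] [array([ 587.3, -214.4]), array([40.5, 40.4]), np.float64(89.7)]
key [118. 234.] 359 [ 0.641 -0.213  0.069] z95 0.073 [[0.626, -0.229], [0.658, -0.202]] [array([ 643. , -215.2]), array([31.2, 33.4]), np.float64(59.9)]
key [124. 264.] 454 [ 0.685 -0.212  0.069] z95 0.073 [[0.673, -0.24], [0.697, -0.193]] [array([ 684.8, -216.2]), array([49.9, 25.5]), np.float64(86.4)]
knob [315. 136.] 393 [0.511 0.048 0.083] z95 0.084 [[0.499, 0.036], [0.524, 0.059]] [array([511.5,  48.2]), array([24.8, 24.8]), np.float64(89.1)]
```

View pics/w2.png

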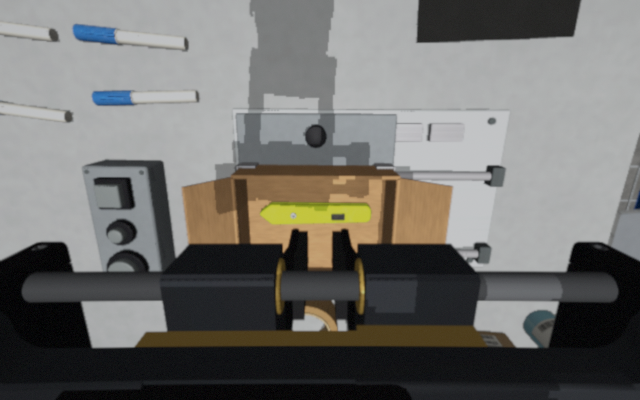

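Both flaps are now out at about 2.2 and 2.45 rad. The cutter is centred near (0.618, 0.046) with its top at z=0.057. I'll turn the tool 90° so the jaws close along x.

```bash
python3 -m pendant '[{"jaw":0.7,"linear":[0,0,0],"twist":7.1},{"jaw":0.7,"linear":[0,0,0],"twist":7.1},{"jaw":0.7,"linear":[0,0,0],"twist":7.1},{"jaw":0.7,"linear":[0,0,0],"twist":7.1},{"jaw":0.7,"linear":[0,0,0],"twist":7.1},{"jaw":0.7,"linear":[0,0,0],"twist":7.1},{"jaw":0.7,"linear":[0,0,0],"twist":7.1},{"jaw":0.7,"linear":[0,0,0],"twist":7.1},{"jaw":0.7,"linear":[0,0,0],"twist":7.1},{"jaw":0.7,"linear":[0,0,0],"twist":7.1},{"jaw":0.7,"linear":[0,0,0],"twist":7.1},{"jaw":0.7,"linear":[0,0,0],"twist":7.1}]' 40; python3 -m pendant '[{"jaw":0.7,"linear":[-0.5,3.4,0],"twist":4.6},{"jaw":0.7,"linear":[0,3.4,1],"twist":0},{"jaw":0.7,"linear":[0,0,3],"twist":0},{"jaw":0.7,"linear":[0,0,0],"twist":0}]' 40; python3 -c "
from h import *
c=shot('wrist','w3.png');P=cloud(c);h=cv2.cvtColor(c['color'],cv2.COLOR_BGR2HSV)
q=P[(cv2.inRange(h,(22,120,80),(40,255,255))>0)];q=q[(q[:,2]>.045)&(q[:,2]<.07)]
print(np.percentile(q,[1,50,99],0).round(4))
k=P[(P[...,2]>.08)&(P[...,2]<.09)&(abs(P[...,0]-.511)<.018)&(abs(P[...,1]-.047)<.03)]; print('knob',len(k),np.percentile(k,[1,50,99],0).round(4) if len(k) else 0)
state()"
```

```text
time: 5.47
position: [0.5511, 0.0547, 0.3078]
tool_rot: [0.679, 0.734, -0.002, -0.002]
ft_force: [0.5, 0.0, 0.7]
grip_width: 0.061
grip_force: 0.0
time: 5.8
position: [0.6176, 0.0526, 0.2626]
tool_rot: [0.706, 0.708, -0.005, -0.005]
ft_force: [-1.9, 0.2, -1.0]
grip_width: 0.061
grip_force: 0.0
[[ 0.3273 -0.0257  0.0539]
 [ 0.6163  0.0465  0.0569]
 [ 0.6312  0.12    0.0677]]
knob 435 [[0.5009 0.0368 0.0803]
 [0.5129 0.049  0.0825]
 [0.524  0.0604 0.0846]]
{'time': 5.85, 'position': [0.617, 0.053, 0.265], 'tool_rot': [0.706, 0.708, -0.004, -0.005], 'ft_force': [0.157, -1.132, 0.411], 'grip_width': 0.061, 'grip_force': 0.0, 'q': [-0.095, 0.499, 1.409, -0.0, 1.246, -0.098]}
```

```bash
python3 -m pendant '[{"jaw":0.7,"linear":[-0.6,0,4.1],"twist":0},{"jaw":0.7,"linear":[0,0,4.1],"twist":0},{"jaw":0.7,"linear":[0,0,4.1],"twist":0},{"jaw":0.7,"linear":[0,0,3],"twist":0},{"jaw":0.7,"linear":[0,0,3],"twist":0},{"jaw":0.7,"linear":[0,0,1.6],"twist":0},{"jaw":0.7,"linear":[0,0,0],"twist":0},{"jaw":0.7,"linear":[0,0,0],"twist":0}]' 40
```

```text
time: 6.52
position: [0.6188, 0.0468, 0.0712]
tool_rot: [0.706, 0.708, -0.001, -0.001]
ft_force: [0.5, -0.5, 1.0]
grip_width: 0.0612
grip_force: 0.0
```

```bash
python3 -m pendant '[{"jaw":0.7,"linear":[0,-0.2,1.0],"twist":0},{"jaw":0.7,"linear":[0,0,0],"twist":0},{"jaw":0.1,"linear":[0,0,0],"twist":0},{"jaw":0.1,"linear":[0,0,0],"twist":0},{"jaw":0.1,"linear":[0,0,0],"twist":0},{"jaw":0.1,"linear":[0,0,0],"twist":0},{"jaw":0.1,"linear":[0,0,-1],"twist":0},{"jaw":0.1,"linear":[0,0,-3],"twist":0},{"jaw":0.1,"linear":[0,0,-4],"twist":0},{"jaw":0.1,"linear":[0,0,-4],"twist":0},{"jaw":0.1,"linear":[0,0,-4],"twist":0},{"jaw":0.1,"linear":[0,0,0],"twist":0}]' 40
```

```text
time: 7.52
position: [0.6229, 0.0463, 0.232]
tool_rot: [0.706, 0.708, 0.006, 0.007]
ft_force: [0.2, 0.4, 0.7]
grip_width: 0.0099
grip_force: 0.0
```

```bash
python3 -c "
from h import *
c=shot('wrist','w4.png');P=cloud(c);h=cv2.cvtColor(c['color'],cv2.COLOR_BGR2HSV)
q=P[(cv2.inRange(h,(22,120,80),(40,255,255))>0)&(P[...,0]>.55)]
print(np.percentile(q,[1,50,99],0).round(4))
state()"
```

```text
[[ 0.6033 -0.0221  0.0395]
 [ 0.6177  0.0534  0.0568]
 [ 0.6318  0.1214  0.2164]]
{'time': 7.567, 'position': [0.621, 0.046, 0.228], 'tool_rot': [0.706, 0.708, 0.004, 0.005], 'ft_force': [-0.256, -0.007, -0.897], 'grip_width': 0.009, 'grip_force': 0.0, 'q': [-0.105, 0.532, 1.46, 0.0, 1.137, -0.108]}
```

View pics/w4.png

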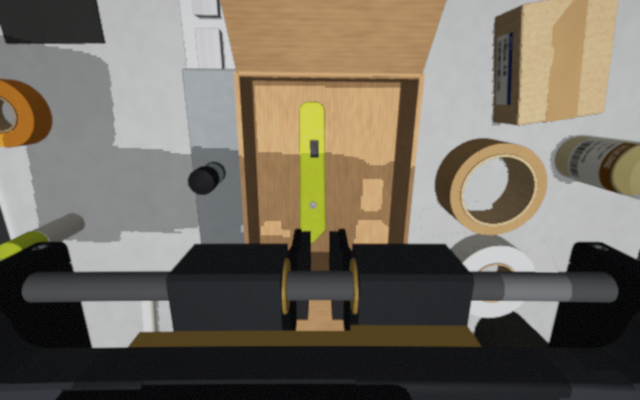

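The cutter is still on the carton floor at (312,170); the fingers were still closing when I lifted. I'll go back down and wait longer.

```bash
python3 -m pendant '[{"jaw":0.55,"linear":[0,0,4],"twist":0},{"jaw":0.55,"linear":[0,0,3],"twist":0},{"jaw":0.55,"linear":[0,0,0],"twist":0},{"jaw":0.55,"linear":[0,0,0],"twist":0},{"jaw":0.55,"linear":[0,0,0],"twist":0},{"jaw":0.55,"linear":[0,0,3],"twist":0},{"jaw":0.55,"linear":[0,0,3],"twist":0},{"jaw":0.55,"linear":[0,0,2],"twist":0},{"jaw":0.55,"linear":[0,0,1],"twist":0},{"jaw":0.1,"linear":[0,0,0],"twist":0},{"jaw":0.1,"linear":[0,0,0],"twist":0},{"jaw":0.1,"linear":[0,0,0],"twist":0}]' 40; python3 -m pendant '[{"jaw":0.1,"linear":[0,0,0],"twist":0},{"jaw":0.1,"linear":[0,0,0],"twist":0},{"jaw":0.1,"linear":[0,0,0],"twist":0},{"jaw":0.1,"linear":[0,0,0],"twist":0}]' 40
```

```text
time: 8.57
position: [0.6193, 0.0465, 0.0639]
tool_rot: [0.706, 0.708, 0.001, 0.002]
ft_force: [-0.1, 0.1, -0.1]
grip_width: 0.0351
grip_force: 0.0
time: 8.9
position: [0.6189, 0.0465, 0.0638]
tool_rot: [0.706, 0.708, 0.001, 0.001]
ft_force: [-0.1, -1.7, 6.0]
grip_width: 0.0255
grip_force: 40.0
```

```bash
python3 -m pendant '[{"jaw":0.1,"linear":[0,0,-1.5],"twist":0},{"jaw":0.1,"linear":[0,0,-3],"twist":0},{"jaw":0.1,"linear":[0,0,-3.5],"twist":0},{"jaw":0.1,"linear":[0,0,-4],"twist":0},{"jaw":0.1,"linear":[0,0,-2],"twist":0}]' 40; python3 -m pendant '[{"jaw":0.1,"linear":[1.5,-1.8,0],"twist":0},{"jaw":0.1,"linear":[2.5,-3,0],"twist":0},{"jaw":0.1,"linear":[2.5,-3,0],"twist":0},{"jaw":0.1,"linear":[2.5,-3,0],"twist":0},{"jaw":0.1,"linear":[2.5,-3,0],"twist":0},{"jaw":0.1,"linear":[2.5,-3,0],"twist":0},{"jaw":0.1,"linear":[2.5,-3,0],"twist":0},{"jaw":0.1,"linear":[2.5,-3,0],"twist":0},{"jaw":0.1,"linear":[2.5,-3,0],"twist":0},{"jaw":0.1,"linear":[1,-1.4,0],"twist":0},{"jaw":0.1,"linear":[0,0,0],"twist":0}]' 40;python3 -c "
from h import *
c=shot('wrist','w5.png');P=cloud(c);h=cv2.cvtColor(c['color'],cv2.COLOR_BGR2HSV)
q=P[(cv2.inRange(h,(22,120,80),(40,255,255))>0)&(P[...,0]>.2)&(P[...,1]>.1)]
print(len(q),np.percentile(q,[1,50,99],0).round(4))
k=P[(h[...,2]<55)&(P[...,2]<.012)&(P[...,2]>-.01)];print('mat',len(k),np.percentile(k,[1,50,99],0).round(3))"
```

```text
time: 9.32
position: [0.6194, 0.0465, 0.2066]
tool_rot: [0.706, 0.708, 0.002, 0.003]
ft_force: [1.4, -1.3, 0.2]
grip_width: 0.0256
grip_force: 40.0
time: 10.23
position: [0.3403, 0.2719, 0.2019]
tool_rot: [0.705, 0.71, -0.001, -0.001]
ft_force: [-0.3, 0.2, -1.8]
grip_width: 0.0259
grip_force: 40.0
9285 [[0.3267 0.2244 0.0033]
 [0.3391 0.3003 0.195 ]
 [0.3532 0.3469 0.2803]]
mat 7835 [[0.064 0.058 0.001]
 [0.369 0.323 0.003]
 [0.396 0.375 0.007]]
```

```bash
python3 -m pendant '[{"jaw":0.1,"linear":[0,0,3],"twist":0},{"jaw":0.1,"linear":[0,0,4],"twist":0},{"jaw":0.1,"linear":[0,0,4],"twist":0},{"jaw":0.1,"linear":[0,0,3.5],"twist":0},{"jaw":0.1,"linear":[0,0,1.5],"twist":0},{"jaw":0.1,"linear":[0,0,0.8],"twist":0},{"jaw":0.1,"linear":[0,0,0],"twist":0},{"jaw":0.1,"linear":[0,0,0],"twist":0}]' 40
```

```text
time: 10.95
position: [0.3462, 0.2707, 0.0341]
tool_rot: [0.706, 0.708, 0.001, 0.0]
ft_force: [0.2, -0.2, -1.6]
grip_width: 0.0253
grip_force: 40.0
```

```bash
python3 -m pendant '[{"jaw":0.1,"linear":[0,0,0.4],"twist":0},{"jaw":0.1,"linear":[0,0,0],"twist":0},{"jaw":0.6,"linear":[0,0,0],"twist":0},{"jaw":0.6,"linear":[0,0,0],"twist":0},{"jaw":0.6,"linear":[0,0,0],"twist":0},{"jaw":0.6,"linear":[0,0,0],"twist":0},{"jaw":0.6,"linear":[0,0,-2],"twist":0},{"jaw":0.5,"linear":[0,0,-4],"twist":0},{"jaw":0.5,"linear":[0,0,-4],"twist":0},{"jaw":0.5,"linear":[0,0,-4],"twist":0},{"jaw":0.5,"linear":[0,0,-4],"twist":0},{"jaw":0.5,"linear":[0,0,0],"twist":0}]' 40
cat >> h.py <<'E'
def markers(c,P=None):
    P=cloud(c) if P is None else P
    m=((P[...,2]>.007)&(P[...,2]<.026)&(P[...,0]>.31)&(P[...,0]<.56)&(P[...,1]>-.46)&(P[...,1]<-.07)).astype(np.uint8)*255
    n,l,st,ce=cv2.connectedComponentsWithStats(m)
    for i in range(1,n):
        if st[i,4]>60:
            q=P[l==i]; top=q[q[:,2]>.012]
            (cx,cy),(w,h),a=cv2.minAreaRect((top[:,:2]*1000).astype(np.float32))
            vx,vy,x0,y0=cv2.fitLine((top[:,:2]*1000).astype(np.float32),cv2.DIST_HUBER,0,.01,.01).ravel()
            if vy<0: vx,vy=-vx,-vy
            print('marker ctr',round(cx,1),round(cy,1),'size',round(w,1),round(h,1),'tilt of axis from +y toward +x deg',np.degrees(np.arctan2(vx,vy)).round(1),'z95',np.percentile(q[:,2],95).round(3),len(q))
E
python3 - <<'E'
from h import *
c=shot('scene'); P=cloud(c); markers(c,P)
h=cv2.cvtColor(c['color'],cv2.COLOR_BGR2HSV)
q=P[(cv2.inRange(h,(22,120,80),(40,255,255))>0)&(P[...,1]>.1)&(P[...,0]<.5)]
print('cutter',len(q),np.percentile(q,[1,50,99],0).round(4).tolist())
E
```

```text
time: 11.95
position: [0.3487, 0.2728, 0.2167]
tool_rot: [0.706, 0.708, 0.007, 0.003]
ft_force: [1.3, 0.7, 0.2]
grip_width: 0.0433
grip_force: 0.0
marker ctr 554.8 -216.3 size 82.8 8.4 tilt of axis from +y toward +x deg 2.1 z95 0.025 106
marker ctr 466.7 -180.0 size 19.9 136.0 tilt of axis from +y toward +x deg -1.1 z95 0.021 288
marker ctr 396.5 -186.5 size 135.3 18.9 tilt of axis from +y toward +x deg 5.4 z95 0.021 301
marker ctr 483.8 -353.8 size 138.5 19.3 tilt of axis from +y toward +x deg 7.1 z95 0.022 351
marker ctr 386.1 -349.7 size 134.4 19.8 tilt of axis from +y toward +x deg 7.4 z95 0.022 360
cutter 335 [[0.3311, 0.1993, 0.0008], [0.343, 0.2647, 0.0197], [0.3665, 0.3614, 0.027]]
```

The cutter lies on the mat at about (0.345, 0.275). Next is marker A at (0.467, -0.180).

```bash
python3 -m pendant '[{"jaw":0.5,"linear":[-2.5,0.7,0],"twist":0},{"jaw":0.5,"linear":[-3.9,1.05,0],"twist":0},{"jaw":0.5,"linear":[-3.9,1.05,0],"twist":0},{"jaw":0.5,"linear":[-3.9,1.05,0],"twist":0},{"jaw":0.5,"linear":[-3.9,1.05,0],"twist":0},{"jaw":0.5,"linear":[-3.9,1.05,0],"twist":0},{"jaw":0.5,"linear":[-3.9,1.05,0],"twist":0},{"jaw":0.5,"linear":[-3.9,1.05,0],"twist":0},{"jaw":0.5,"linear":[-3.9,1.05,0],"twist":0},{"jaw":0.5,"linear":[-3.9,1.05,0],"twist":0},{"jaw":0.5,"linear":[-3.9,1.05,0],"twist":0},{"jaw":0.5,"linear":[-3.7,0.9,0],"twist":0}]' 40; python3 -m pendant '[{"jaw":0.5,"linear":[0,0,4],"twist":0},{"jaw":0.5,"linear":[0,0,4],"twist":0},{"jaw":0.5,"linear":[0,0,4],"twist":0},{"jaw":0.5,"linear":[0,0,2],"twist":0},{"jaw":0.5,"linear":[0,0,0],"twist":0},{"jaw":0.5,"linear":[0,0,0],"twist":0}]'; python3 -c "
from h import *
c=shot('scene','s6.png'); markers(c); cv2.imwrite('pics/s6c.png',cv2.resize(c['color'][220:360,260:440],None,fx=3,fy=3)); c=shot('wrist','w6.png'); markers(c);state()"
```

```text
time: 13.0
position: [0.4666, -0.1827, 0.2085]
tool_rot: [0.706, 0.708, -0.0, -0.001]
ft_force: [0.8, 0.3, 0.3]
grip_width: 0.0433
grip_force: 0.0
time: 13.5
position: [0.4657, -0.1799, 0.0682]
tool_rot: [0.706, 0.708, -0.001, -0.003]
ft_force: [0.5, -0.9, 0.8]
grip_width: 0.0433
grip_force: 0.0
marker ctr 553.5 -217.3 size 9.4 83.2 tilt of axis from +y toward +x deg 2.4 z95 0.025 100
marker ctr 468.1 -204.8 size 87.4 18.6 tilt of axis from +y toward +x deg 0.2 z95 0.022 195
marker ctr 397.0 -186.6 size 138.0 19.6 tilt of axis from +y toward +x deg 5.6 z95 0.021 303
marker ctr 484.2 -354.2 size 138.6 19.8 tilt of axis from +y toward +x deg 7.4 z95 0.022 348
marker ctr 385.7 -350.7 size 135.5 18.8 tilt of axis from +y toward +x deg 7.2 z95 0.022 364
marker ctr 466.7 -165.5 size 18.2 108.0 tilt of axis from +y toward +x deg -1.6 z95 0.019 3826
marker ctr 398.4 -157.9 size 79.9 15.4 tilt of axis from +y toward +x deg 5.1 z95 0.018 2940
marker ctr 553.9 -184.0 size 25.4 5.6 tilt of axis from +y toward +x deg 4.0 z95 0.025 528
marker ctr 468.9 -243.3 size 8.2 16.7 tilt of axis from +y toward +x deg 89.8 z95 0.019 125
{'time': 13.6, 'position': [0.468, -0.181, 0.071], 'tool_rot': [0.706, 0.708, 0.0, 0.001], 'ft_force': [0.15, 0.792, 0.922], 'grip_width': 0.043, 'grip_force': 0.0, 'q': [-0.592, 0.645, 1.875, 0.0, 0.62, -0.595]}
```

```bash
python3 -m pendant '[{"jaw":0.5,"linear":[0,0,3],"twist":0},{"jaw":0.5,"linear":[0,0,1.7],"twist":0},{"jaw":0.5,"linear":[0,0,0],"twist":0},{"jaw":0.05,"linear":[0,0,0],"twist":0},{"jaw":0.05,"linear":[0,0,0],"twist":0},{"jaw":0.05,"linear":[0,0,0],"twist":0},{"jaw":0.05,"linear":[0,0,0],"twist":0},{"jaw":0.05,"linear":[0,0,0],"twist":0},{"jaw":0.05,"linear":[0,0,0],"twist":0},{"jaw":0.05,"linear":[0,0,0],"twist":0}]' 30; python3 -m pendant '[{"jaw":0.05,"linear":[0,0,-2],"twist":0},{"jaw":0.05,"linear":[0,0,-4],"twist":0},{"jaw":0.05,"linear":[0,0,-4],"twist":0},{"jaw":0.05,"linear":[0,0,-4],"twist":0},{"jaw":0.05,"linear":[0,0,-4],"twist":0},{"jaw":0.05,"linear":[0,0,0],"twist":0}]'
```

```text
time: 14.43
position: [0.4678, -0.1812, 0.024]
tool_rot: [0.706, 0.708, 0.0, 0.001]
ft_force: [-0.2, 0.6, 7.2]
grip_width: 0.0181
grip_force: 29.9
time: 14.93
position: [0.4711, -0.1832, 0.2103]
tool_rot: [0.706, 0.708, 0.002, 0.008]
ft_force: [0.8, -0.8, -0.4]
grip_width: 0.0181
grip_force: 29.9
```

```bash
python3 -m pendant '[{"jaw":0.05,"linear":[1.6,1.4,0],"twist":0},{"jaw":0.05,"linear":[2.8,2.5,0],"twist":0},{"jaw":0.05,"linear":[2.8,2.5,0],"twist":0},{"jaw":0.05,"linear":[2.8,2.5,0],"twist":0},{"jaw":0.05,"linear":[2.8,2.5,0],"twist":0},{"jaw":0.05,"linear":[2.8,2.5,0],"twist":0},{"jaw":0.05,"linear":[2.8,2.5,0],"twist":0},{"jaw":0.05,"linear":[2.8,2.5,0],"twist":0},{"jaw":0.05,"linear":[1.5,1.3,0],"twist":0},{"jaw":0.05,"linear":[0,0,0],"twist":0},{"jaw":0.05,"linear":[0,0,0],"twist":0}]'; python3 -m pendant '[{"jaw":0.05,"linear":[0,0,3],"twist":0},{"jaw":0.05,"linear":[0,0,4],"twist":0},{"jaw":0.05,"linear":[0,0,3.5],"twist":0},{"jaw":0.05,"linear":[0,0,1.5],"twist":0},{"jaw":0.05,"linear":[0,0,0.7],"twist":0},{"jaw":0.05,"linear":[0,0,0],"twist":0}]'
```

```text
time: 15.85
position: [0.6682, 0.0478, 0.2018]
tool_rot: [0.705, 0.709, -0.001, -0.001]
ft_force: [-0.3, 0.7, -0.7]
grip_width: 0.018
grip_force: 29.9
time: 16.35
position: [0.6664, 0.0456, 0.0738]
tool_rot: [0.707, 0.708, -0.002, -0.002]
ft_force: [-0.0, -0.0, -0.4]
grip_width: 0.018
grip_force: 29.9
```

```bash
python3 -m pendant '[{"jaw":0.05,"linear":[0,0,0.5],"twist":0},{"jaw":0.33,"linear":[0,0,0],"twist":0},{"jaw":0.33,"linear":[0,0,0],"twist":0},{"jaw":0.33,"linear":[0,0,0],"twist":0},{"jaw":0.33,"linear":[0,0,-2],"twist":0},{"jaw":0.5,"linear":[0,0,-4],"twist":0},{"jaw":0.5,"linear":[0,0,-4],"twist":0},{"jaw":0.5,"linear":[0,0,-3.4],"twist":0}]'; python3 -m pendant '[{"jaw":0.5,"linear":[-1.5,-1.8,0],"twist":0},{"jaw":0.5,"linear":[-2.6,-3,0],"twist":0},{"jaw":0.5,"linear":[-2.6,-3,0],"twist":0},{"jaw":0.5,"linear":[-2.6,-3,0],"twist":0},{"jaw":0.5,"linear":[-2.6,-3,0],"twist":0},{"jaw":0.5,"linear":[-2.6,-3,0],"twist":0},{"jaw":0.5,"linear":[-2.6,-3,0],"twist":0},{"jaw":0.5,"linear":[-2.6,-3,0],"twist":0},{"jaw":0.5,"linear":[-2.6,-3,0],"twist":0},{"jaw":0.5,"linear":[-1.1,-1.2,0],"twist":5.4},{"jaw":0.5,"linear":[0,0,3],"twist":0},{"jaw":0.5,"linear":[0,0,0],"twist":0}]'; python3 -c "
from h import *
c=shot('scene'); markers(c); c=shot('wrist','w7.png'); markers(c);state()
P=cloud(c)"
```

```text
time: 17.02
position: [0.6692, 0.0468, 0.2083]
tool_rot: [0.706, 0.708, 0.001, 0.001]
ft_force: [1.4, 0.5, 0.2]
grip_width: 0.0398
grip_force: 0.0
time: 18.02
position: [0.3972, -0.188, 0.1735]
tool_rot: [0.74, 0.673, -0.0, -0.002]
ft_force: [-0.4, 0.2, 1.0]
grip_width: 0.0432
grip_force: 0.0
marker ctr 553.6 -217.2 size 8.9 82.2 tilt of axis from +y toward +x deg 1.0 z95 0.025 104
marker ctr 395.5 -186.9 size 138.2 19.0 tilt of axis from +y toward +x deg 5.3 z95 0.021 301
marker ctr 483.8 -355.4 size 135.7 20.9 tilt of axis from +y toward +x deg 7.1 z95 0.022 345
marker ctr 384.7 -349.2 size 137.3 20.6 tilt of axis from +y toward +x deg 7.4 z95 0.022 365
marker ctr 396.0 -186.3 size 135.5 18.6 tilt of axis from +y toward +x deg 5.4 z95 0.019 2260
marker ctr 553.2 -214.2 size 83.5 6.8 tilt of axis from +y toward +x deg 1.0 z95 0.025 779
marker ctr 393.5 -283.8 size 4.4 14.1 tilt of axis from +y toward +x deg -86.0 z95 0.017 96
marker ctr 386.2 -341.7 size 42.6 15.0 tilt of axis from +y toward +x deg 5.5 z95 0.018 440
{'time': 18.117, 'position': [0.399, -0.188, 0.175], 'tool_rot': [0.739, 0.674, -0.0, -0.001], 'ft_force': [0.634, 0.346, -0.054], 'grip_width': 0.044, 'grip_force': 0.0, 'q': [-0.695, 0.391, 1.947, 0.0, 0.805, -0.603]}
```

```bash
python3 -m pendant '[{"jaw":0.5,"linear":[0,-0.2,4],"twist":0},{"jaw":0.5,"linear":[0,0,4],"twist":0},{"jaw":0.5,"linear":[0,0,4],"twist":0},{"jaw":0.5,"linear":[0,0,2],"twist":0},{"jaw":0.5,"linear":[0,0,1.1],"twist":0},{"jaw":0.05,"linear":[0,0,0],"twist":0},{"jaw":0.05,"linear":[0,0,0],"twist":0},{"jaw":0.05,"linear":[0,0,0],"twist":0},{"jaw":0.05,"linear":[0,0,0],"twist":0},{"jaw":0.05,"linear":[0,0,0],"twist":0},{"jaw":0.05,"linear":[0,0,0],"twist":0},{"jaw":0.05,"linear":[0,0,0],"twist":0}]'; python3 -m pendant '[{"jaw":0.05,"linear":[0,0,-2],"twist":0},{"jaw":0.05,"linear":[0,0,-4],"twist":0},{"jaw":0.05,"linear":[0,0,-4],"twist":0},{"jaw":0.05,"linear":[0,0,-4],"twist":0},{"jaw":0.05,"linear":[0,0,-4],"twist":-5.4},{"jaw":0.05,"linear":[0,0,0],"twist":0}]'
```

```text
time: 19.12
position: [0.3981, -0.1883, 0.0252]
tool_rot: [0.739, 0.674, 0.0, 0.002]
ft_force: [1.6, 1.8, 7.1]
grip_width: 0.018
grip_force: 30.0
time: 19.62
position: [0.4005, -0.1904, 0.211]
tool_rot: [0.705, 0.709, 0.001, 0.008]
ft_force: [0.1, -0.2, -0.1]
grip_width: 0.0175
grip_force: 30.0
```

```bash
python3 -m pendant '[{"jaw":0.05,"linear":[1.7,1.4,0],"twist":0},{"jaw":0.05,"linear":[2.9,2.4,0],"twist":0},{"jaw":0.05,"linear":[2.9,2.4,0],"twist":0},{"jaw":0.05,"linear":[2.9,2.4,0],"twist":0},{"jaw":0.05,"linear":[2.9,2.4,0],"twist":0},{"jaw":0.05,"linear":[2.9,2.4,0],"twist":0},{"jaw":0.05,"linear":[2.9,2.4,0],"twist":0},{"jaw":0.05,"linear":[2.9,2.4,0],"twist":0},{"jaw":0.05,"linear":[1.5,1.4,0],"twist":0},{"jaw":0.05,"linear":[0,0,0],"twist":0},{"jaw":0.05,"linear":[0,0,3],"twist":0},{"jaw":0.05,"linear":[0,0,4],"twist":0}]'; python3 -m pendant '[{"jaw":0.05,"linear":[0,0,3.5],"twist":0},{"jaw":0.05,"linear":[0,0,1.5],"twist":0},{"jaw":0.05,"linear":[0,0,1.2],"twist":0},{"jaw":0.05,"linear":[0,0,0],"twist":0},{"jaw":0.05,"linear":[0,0,0],"twist":0}]'
```

```text
time: 20.62
position: [0.5953, 0.0475, 0.1367]
tool_rot: [0.706, 0.708, 0.003, 0.004]
ft_force: [-0.0, -1.1, -0.4]
grip_width: 0.0176
grip_force: 30.0
time: 21.03
position: [0.5924, 0.0472, 0.0721]
tool_rot: [0.706, 0.708, -0.0, -0.0]
ft_force: [-0.7, -0.6, 0.1]
grip_width: 0.0182
grip_force: 30.0
```

```bash
python3 -m pendant '[{"jaw":0.33,"linear":[0,0,0],"twist":0},{"jaw":0.33,"linear":[0,0,0],"twist":0},{"jaw":0.33,"linear":[0,0,0],"twist":0},{"jaw":0.33,"linear":[0,0,-2],"twist":0},{"jaw":0.5,"linear":[0,0,-4],"twist":0},{"jaw":0.5,"linear":[0,0,-4],"twist":0},{"jaw":0.5,"linear":[0,0,-3.4],"twist":0}]'; python3 -m pendant '[{"jaw":0.5,"linear":[-2.1,-0.6,0],"twist":0},{"jaw":0.5,"linear":[-4,-1.1,0],"twist":0},{"jaw":0.5,"linear":[-4,-1.1,0],"twist":0},{"jaw":0.5,"linear":[-4,-1.1,0],"twist":0},{"jaw":0.5,"linear":[-4,-1.1,0],"twist":0},{"jaw":0.5,"linear":[-4,-1.1,0],"twist":0},{"jaw":0.5,"linear":[-4,-1.1,0],"twist":0},{"jaw":0.5,"linear":[-4,-1.1,0],"twist":0},{"jaw":0.5,"linear":[-4,-1.1,0],"twist":0},{"jaw":0.5,"linear":[-4,-1.1,0],"twist":0},{"jaw":0.5,"linear":[-2,-0.4,0],"twist":7.1},{"jaw":0.5,"linear":[0,0,3],"twist":0}]'; python3 -c "
from h import *
c=shot('scene'); markers(c); c=shot('wrist','w8.png'); markers(c);state()
P=cloud(c)"
```

```text
time: 21.62
position: [0.593, 0.0477, 0.2091]
tool_rot: [0.706, 0.708, 0.001, 0.001]
ft_force: [1.0, 0.0, 0.7]
grip_width: 0.0401
grip_force: 0.0
time: 22.62
position: [0.4873, -0.363, 0.1823]
tool_rot: [0.752, 0.66, -0.0, 0.01]
ft_force: [1.8, -0.4, 0.1]
grip_width: 0.0433
grip_force: 0.0
marker ctr 483.1 -354.6 size 138.5 20.5 tilt of axis from +y toward +x deg 7.3 z95 0.022 348
marker ctr 384.1 -349.5 size 135.5 20.3 tilt of axis from +y toward +x deg 7.0 z95 0.022 367
marker ctr 552.8 -232.9 size 7.7 51.8 tilt of axis from +y toward +x deg 2.0 z95 0.025 313
marker ctr 484.4 -355.7 size 135.7 17.9 tilt of axis from +y toward +x deg 7.3 z95 0.019 2264
marker ctr 386.7 -349.7 size 133.9 18.7 tilt of axis from +y toward +x deg 5.9 z95 0.019 2241
{'time': 22.717, 'position': [0.482, -0.353, 0.174], 'tool_rot': [0.749, 0.662, -0.0, -0.003], 'ft_force': [-1.015, 1.637, -0.89], 'grip_width': 0.043, 'grip_force': 0.0, 'q': [-0.819, 0.574, 1.561, 0.0, 1.013, -0.695]}
```

```bash
python3 -m pendant '[{"jaw":0.5,"linear":[0,0.1,4],"twist":0},{"jaw":0.5,"linear":[0,0,4],"twist":0},{"jaw":0.5,"linear":[0,0,4],"twist":0},{"jaw":0.5,"linear":[0,0,2],"twist":0},{"jaw":0.5,"linear":[0,0,1.1],"twist":0},{"jaw":0.05,"linear":[0,0,0],"twist":0},{"jaw":0.05,"linear":[0,0,0],"twist":0},{"jaw":0.05,"linear":[0,0,0],"twist":0},{"jaw":0.05,"linear":[0,0,0],"twist":0},{"jaw":0.05,"linear":[0,0,0],"twist":0},{"jaw":0.05,"linear":[0,0,0],"twist":0},{"jaw":0.05,"linear":[0,0,0],"twist":0}]'; python3 -m pendant '[{"jaw":0.05,"linear":[0,0,-2],"twist":0},{"jaw":0.05,"linear":[0,0,-4],"twist":0},{"jaw":0.05,"linear":[0,0,-4],"twist":0},{"jaw":0.05,"linear":[0,0,-4],"twist":0},{"jaw":0.05,"linear":[0,0,-4],"twist":-7.1},{"jaw":0.05,"linear":[0,0,0],"twist":0}]'
```

```text
time: 23.72
position: [0.4866, -0.3545, 0.0269]
tool_rot: [0.749, 0.663, 0.0, 0.002]
ft_force: [0.1, 1.1, 6.6]
grip_width: 0.0179
grip_force: 30.0
time: 24.22
position: [0.4893, -0.3574, 0.2142]
tool_rot: [0.705, 0.709, -0.0, 0.009]
ft_force: [0.3, -0.2, -0.4]
grip_width: 0.0181
grip_force: 30.0
```

```bash
python3 -m pendant '[{"jaw":0.05,"linear":[2,0.8,0],"twist":0},{"jaw":0.05,"linear":[3.8,1.5,0],"twist":0},{"jaw":0.05,"linear":[3.8,1.5,0],"twist":0},{"jaw":0.05,"linear":[3.8,1.5,0],"twist":0},{"jaw":0.05,"linear":[3.8,1.5,0],"twist":0},{"jaw":0.05,"linear":[3.8,1.5,0],"twist":0},{"jaw":0.05,"linear":[3.8,1.5,0],"twist":0},{"jaw":0.05,"linear":[3.8,1.5,0],"twist":0},{"jaw":0.05,"linear":[3.8,1.5,0],"twist":0},{"jaw":0.05,"linear":[3.8,1.5,0],"twist":0},{"jaw":0.05,"linear":[3.8,1.5,0],"twist":0},{"jaw":0.05,"linear":[0.2,0.2,0],"twist":0}]'; python3 -m pendant '[{"jaw":0.05,"linear":[0,0,0],"twist":0},{"jaw":0.05,"linear":[0,0,3.5],"twist":0},{"jaw":0.05,"linear":[0,0,4],"twist":0},{"jaw":0.05,"linear":[0,0,3.5],"twist":0},{"jaw":0.05,"linear":[0,0,1.5],"twist":0},{"jaw":0.05,"linear":[0,0,0],"twist":0},{"jaw":0.05,"linear":[0,0,0],"twist":0}]'; python3 -c "
from h import *
c=shot('wrist','w9.png')"
```

```text
time: 25.22
position: [0.6462, 0.0558, 0.2053]
tool_rot: [0.704, 0.71, 0.002, -0.0]
ft_force: [-0.4, -0.4, 0.8]
grip_width: 0.0177
grip_force: 30.0
time: 25.8
position: [0.6438, 0.0471, 0.0793]
tool_rot: [0.707, 0.707, -0.001, -0.001]
ft_force: [0.9, -0.4, 0.3]
grip_width: 0.0181
grip_force: 30.0
```

View pics/w9.png

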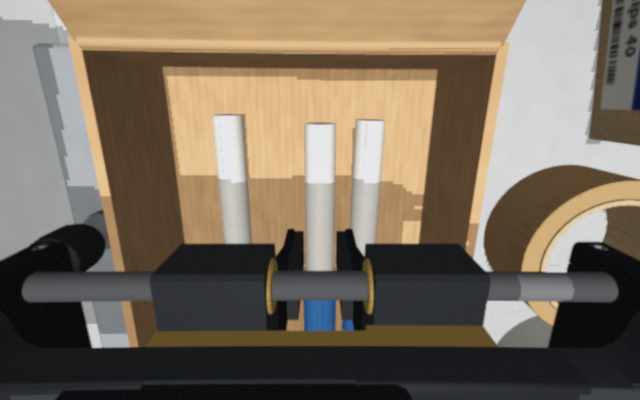

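Two markers lie flat in the carton at (230,180) and (368,180), and the third is held between them. I'll release it and fetch the fourth.

```bash
python3 -m pendant '[{"jaw":0.33,"linear":[0,0,0],"twist":0},{"jaw":0.33,"linear":[0,0,0],"twist":0},{"jaw":0.33,"linear":[0,0,0],"twist":0},{"jaw":0.33,"linear":[0,0,-2],"twist":0},{"jaw":0.5,"linear":[0,0,-4],"twist":0},{"jaw":0.5,"linear":[0,0,-4],"twist":0},{"jaw":0.5,"linear":[0,0,-2.5],"twist":0}]'; python3 -m pendant '[{"jaw":0.5,"linear":[-2.1,-1.4,0],"twist":0},{"jaw":0.5,"linear":[-3.4,-2.2,0],"twist":0},{"jaw":0.5,"linear":[-3.4,-2.2,0],"twist":0},{"jaw":0.5,"linear":[-3.4,-2.2,0],"twist":0},{"jaw":0.5,"linear":[-3.4,-2.2,0],"twist":0},{"jaw":0.5,"linear":[-3.4,-2.2,0],"twist":0},{"jaw":0.5,"linear":[-3.4,-2.2,0],"twist":0},{"jaw":0.5,"linear":[-3.4,-2.2,0],"twist":0},{"jaw":0.5,"linear":[-3.4,-2.2,0],"twist":0},{"jaw":0.5,"linear":[-3.4,-2.2,0],"twist":0},{"jaw":0.5,"linear":[-3.4,-2.2,0],"twist":0},{"jaw":0.5,"linear":[-3.4,-2.4,0],"twist":0}]';python3 -m pendant '[{"jaw":0.5,"linear":[-0.2,-0.1,3],"twist":7.1},{"jaw":0.5,"linear":[0,0,0],"twist":0}]'; python3 -c "
from h import *
c=shot('scene','s10.png'); markers(c); c=shot('wrist','w10.png'); markers(c);state()
P=cloud(c)"
```

```text
time: 26.43
position: [0.6463, 0.0487, 0.2099]
tool_rot: [0.706, 0.708, 0.002, 0.003]
ft_force: [0.4, -0.7, 0.4]
grip_width: 0.0396
grip_force: 0.0
time: 27.43
position: [0.3869, -0.3488, 0.2062]
tool_rot: [0.706, 0.708, -0.0, 0.001]
ft_force: [0.9, 0.1, -0.5]
grip_width: 0.0434
grip_force: 0.0
time: 27.6
position: [0.3841, -0.3501, 0.173]
tool_rot: [0.751, 0.66, 0.0, -0.002]
ft_force: [-0.2, 1.7, -1.2]
grip_width: 0.0435
grip_force: 0.0
marker ctr 384.5 -350.0 size 135.5 19.5 tilt of axis from +y toward +x deg 7.1 z95 0.021 364
marker ctr 552.6 -234.5 size 6.7 48.0 tilt of axis from +y toward +x deg 0.9 z95 0.025 728
marker ctr 385.6 -349.9 size 135.4 18.0 tilt of axis from +y toward +x deg 6.8 z95 0.019 2259
{'time': 27.7, 'position': [0.386, -0.348, 0.175], 'tool_rot': [0.748, 0.664, 0.0, -0.001], 'ft_force': [-0.118, 0.459, 0.033], 'grip_width': 0.043, 'grip_force': 0.0, 'q': [-0.949, 0.48, 1.758, 0.0, 0.905, -0.83]}
```

```bash
python3 -m pendant '[{"jaw":0.5,"linear":[0,0,4],"twist":0},{"jaw":0.5,"linear":[0,0,4],"twist":0},{"jaw":0.5,"linear":[0,0,4],"twist":0},{"jaw":0.5,"linear":[0,0,2],"twist":0},{"jaw":0.5,"linear":[0,0,1.1],"twist":0},{"jaw":0.05,"linear":[0,0,0],"twist":0},{"jaw":0.05,"linear":[0,0,0],"twist":0},{"jaw":0.05,"linear":[0,0,0],"twist":0},{"jaw":0.05,"linear":[0,0,0],"twist":0},{"jaw":0.05,"linear":[0,0,0],"twist":0},{"jaw":0.05,"linear":[0,0,0],"twist":0},{"jaw":0.05,"linear":[0,0,0],"twist":0}]'; python3 -m pendant '[{"jaw":0.05,"linear":[0,0,-2],"twist":0},{"jaw":0.05,"linear":[0,0,-4],"twist":0},{"jaw":0.05,"linear":[0,0,-4],"twist":0},{"jaw":0.05,"linear":[0,0,-4],"twist":0},{"jaw":0.05,"linear":[0,0,-4],"twist":-7.1},{"jaw":0.05,"linear":[0,0,0],"twist":0}]'
```

```text
time: 28.7
position: [0.3875, -0.3498, 0.0256]
tool_rot: [0.749, 0.663, -0.0, 0.002]
ft_force: [1.3, 0.2, 7.1]
grip_width: 0.0182
grip_force: 30.0
time: 29.2
position: [0.3895, -0.3528, 0.212]
tool_rot: [0.705, 0.709, -0.001, 0.008]
ft_force: [0.9, -1.4, -0.2]
grip_width: 0.018
grip_force: 30.0
```

```bash
python3 -m pendant '[{"jaw":0.05,"linear":[2,1.2,0],"twist":0},{"jaw":0.05,"linear":[3.5,2.05,0],"twist":0},{"jaw":0.05,"linear":[3.5,2.05,0],"twist":0},{"jaw":0.05,"linear":[3.5,2.05,0],"twist":0},{"jaw":0.05,"linear":[3.5,2.05,0],"twist":0},{"jaw":0.05,"linear":[3.5,2.05,0],"twist":0},{"jaw":0.05,"linear":[3.5,2.05,0],"twist":0},{"jaw":0.05,"linear":[3.5,2.05,0],"twist":0},{"jaw":0.05,"linear":[3.5,2.05,0],"twist":0},{"jaw":0.05,"linear":[3.5,2.05,0],"twist":0},{"jaw":0.05,"linear":[3.5,2.05,0],"twist":0},{"jaw":0.05,"linear":[2.6,1.4,0],"twist":0}]'; python3 -m pendant '[{"jaw":0.05,"linear":[0,0,0],"twist":0},{"jaw":0.05,"linear":[0,0,3.5],"twist":0},{"jaw":0.05,"linear":[0,0,4],"twist":0},{"jaw":0.05,"linear":[0,0,3.5],"twist":0},{"jaw":0.05,"linear":[0,0,1.5],"twist":0},{"jaw":0.05,"linear":[0,0,0],"twist":0},{"jaw":0.05,"linear":[0,0,0],"twist":0}]'; python3 -c "
from h import *
c=shot('wrist','w11.png')"
```

```text
time: 30.2
position: [0.6177, 0.0507, 0.204]
tool_rot: [0.706, 0.708, 0.001, 0.0]
ft_force: [0.9, -0.4, 0.3]
grip_width: 0.0177
grip_force: 30.0
time: 30.78
position: [0.6158, 0.047, 0.0783]
tool_rot: [0.706, 0.708, -0.001, -0.0]
ft_force: [-0.7, 0.4, 0.2]
grip_width: 0.0178
grip_force: 30.0
```

View pics/w11.png

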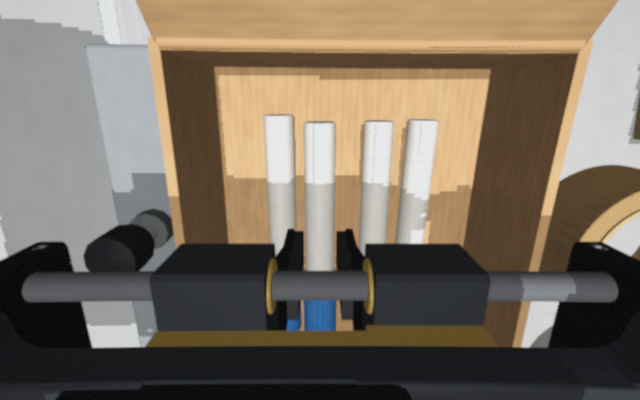

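The fourth marker is held over its gap and the other three lie flat. I'll release it, then line up over the knob and check all the markers.

```bash
python3 -m pendant '[{"jaw":0.33,"linear":[0,0,0],"twist":0},{"jaw":0.33,"linear":[0,0,0],"twist":0},{"jaw":0.33,"linear":[0,0,0],"twist":0},{"jaw":0.33,"linear":[0,0,-2],"twist":0},{"jaw":0.42,"linear":[0,0,-4],"twist":0},{"jaw":0.42,"linear":[0,0,-4],"twist":0},{"jaw":0.42,"linear":[0,0,-2.5],"twist":0},{"jaw":0.42,"linear":[0,-4,0],"twist":0},{"jaw":0.42,"linear":[0,-4,0],"twist":0},{"jaw":0.42,"linear":[0.1,-2.5,0],"twist":0},{"jaw":0.42,"linear":[0,0,0],"twist":0},{"jaw":0.42,"linear":[0,0,0],"twist":0}]'; python3 - <<'E'
from h import *
c=shot('wrist','w12.png'); state(); P=cloud(c)
k=P[(P[...,2]>.075)&(P[...,2]<.09)&(abs(P[...,0]-.511)<.02)&(abs(P[...,1]-.047)<.025)]; print('knob',len(k),np.percentile(k,[1,50,99],0).round(4).tolist() if len(k) else 0)
c=shot('scene','s12.png'); P=cloud(c)
k=P[(P[...,2]>.075)&(P[...,2]<.09)&(abs(P[...,0]-.511)<.02)&(abs(P[...,1]-.047)<.025)]; print('knob',len(k),np.percentile(k,[1,50,99],0).round(4).tolist() if len(k) else 0)
E
```

```text
time: 31.83
position: [0.5104, 0.0485, 0.2045]
tool_rot: [0.706, 0.708, 0.0, 0.0]
ft_force: [0.6, -1.1, 0.5]
grip_width: 0.0366
grip_force: 0.0
{'time': 31.883, 'position': [0.512, 0.048, 0.205], 'tool_rot': [0.706, 0.708, 0.001, 0.001], 'ft_force': [0.548, 0.287, 0.532], 'grip_width': 0.036, 'grip_force': 0.0, 'q': [-0.124, 0.428, 1.746, -0.0, 0.965, -0.126]}
knob 662 [[0.4999, 0.0368, 0.076], [0.5118, 0.0498, 0.0825], [0.5236, 0.0607, 0.0845]]
knob 58 [[0.4995, 0.0344, 0.0755], [0.5105, 0.0431, 0.083], [0.5251, 0.0589, 0.0878]]
```

View pics/w12.png

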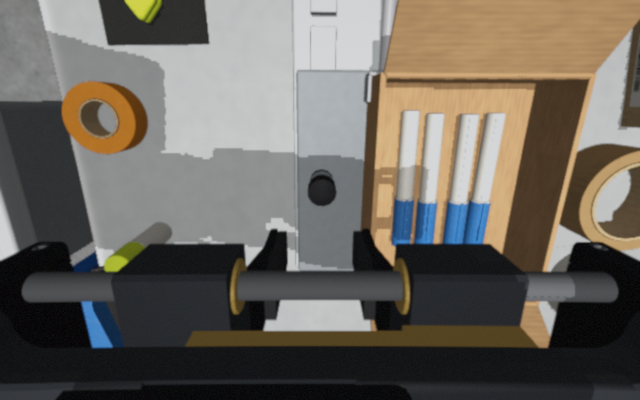

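All four markers lie in the carton at (405–495,180), and the knob is centred between the jaws. I'll descend and grip it.

```bash
python3 -m pendant '[{"jaw":0.42,"linear":[0,0,4],"twist":0},{"jaw":0.42,"linear":[0,0,4],"twist":0},{"jaw":0.42,"linear":[0,0,3],"twist":0},{"jaw":0.42,"linear":[0,0,2],"twist":0},{"jaw":0.42,"linear":[0,0,0],"twist":0},{"jaw":0.1,"linear":[0,0,0],"twist":0},{"jaw":0.1,"linear":[0,0,0],"twist":0},{"jaw":0.1,"linear":[0,0,0],"twist":0},{"jaw":0.1,"linear":[0,0,0],"twist":0},{"jaw":0.1,"linear":[0,0,0],"twist":0}]' 50
```

```text
time: 32.77
position: [0.5123, 0.0482, 0.075]
tool_rot: [0.706, 0.708, 0.001, 0.001]
ft_force: [-0.4, -0.5, -1.1]
grip_width: 0.0241
grip_force: 50.0
```

```bash
python3 -m pendant '[{"jaw":0.1,"linear":[0,0,-0.6],"twist":0},{"jaw":0.1,"linear":[0,0,-0.6],"twist":0},{"jaw":0.1,"linear":[0,0,0],"twist":0},{"jaw":0.1,"linear":[0,0,0],"twist":0}]'
```

```text
time: 33.1
position: [0.5122, 0.0482, 0.0864]
tool_rot: [0.706, 0.708, 0.001, 0.001]
ft_force: [1.3, -0.2, -7.9]
grip_width: 0.024
grip_force: 50.0
```

```bash
python3 -m pendant '[{"jaw":0.1,"linear":[0,0,-0.1],"twist":0},{"jaw":0.1,"linear":[0.5,0,0],"twist":0},{"jaw":0.1,"linear":[1,0,0],"twist":0},{"jaw":0.1,"linear":[1.5,0,0],"twist":0},{"jaw":0.1,"linear":[1.5,0,0],"twist":0},{"jaw":0.1,"linear":[1.5,0,0],"twist":0},{"jaw":0.1,"linear":[1.5,0,0],"twist":0},{"jaw":0.1,"linear":[1.5,0,0],"twist":0},{"jaw":0.1,"linear":[1.5,0,0],"twist":0},{"jaw":0.1,"linear":[1,0,0],"twist":0},{"jaw":0.1,"linear":[1,0,0],"twist":0},{"jaw":0.1,"linear":[0,0,0],"twist":0}]'
```

```text
time: 34.1
position: [0.5131, 0.1761, 0.0872]
tool_rot: [0.706, 0.708, 0.002, 0.001]
ft_force: [5.1, 0.6, -9.2]
grip_width: 0.0239
grip_force: 50.0
```

```bash
python3 -m pendant '[{"jaw":0.1,"linear":[0.8,0,0],"twist":0},{"jaw":0.1,"linear":[0.8,0,0],"twist":0},{"jaw":0.1,"linear":[0.6,0,0],"twist":0},{"jaw":0.1,"linear":[0.3,0,0],"twist":0},{"jaw":0.1,"linear":[0,0,0],"twist":0},{"jaw":0.1,"linear":[0,0,0],"twist":0},{"jaw":0.1,"linear":[0,0,0],"twist":0},{"jaw":0.1,"linear":[0,0,0],"twist":0}]'
```

```text
time: 34.77
position: [0.5133, 0.1998, 0.0872]
tool_rot: [0.706, 0.708, 0.002, 0.001]
ft_force: [5.4, 1.4, -8.8]
grip_width: 0.0244
grip_force: 50.0
```

```bash
python3 -m pendant '[{"jaw":0.1,"linear":[-0.15,0,0],"twist":0},{"jaw":0.1,"linear":[0,0,0.4],"twist":0},{"jaw":0.1,"linear":[0,0,0.5],"twist":0},{"jaw":0.1,"linear":[0,0,0.4],"twist":0},{"jaw":0.1,"linear":[0,0,0],"twist":0},{"jaw":0.1,"linear":[0,0,0],"twist":0}]'
```

```text
time: 35.27
position: [0.5132, 0.198, 0.0749]
tool_rot: [0.706, 0.708, 0.002, 0.001]
ft_force: [4.6, 1.8, -1.0]
grip_width: 0.0242
grip_force: 50.0
```

```bash
python3 -m pendant '[{"jaw":0.42,"linear":[0,0,0],"twist":0},{"jaw":0.42,"linear":[0,0,0],"twist":0},{"jaw":0.42,"linear":[0,0,0],"twist":0},{"jaw":0.42,"linear":[0,0,-2],"twist":0},{"jaw":0.42,"linear":[0,0,-4],"twist":0},{"jaw":0.42,"linear":[0,0,-4],"twist":0},{"jaw":0.42,"linear":[0,0,-4],"twist":0},{"jaw":0.1,"linear":[0,0,0],"twist":0},{"jaw":0.0,"linear":[0,0,0],"twist":0}]'; python3 - <<'E'
from h import *
c=shot('wrist','w13.png'); state(); P=cloud(c)
k=P[(P[...,2]>.075)&(P[...,2]<.11)&(abs(P[...,0]-.511)<.02)&(abs(P[...,1]-.197)<.03)]; print('knob',len(k),np.percentile(k,[1,50,99],0).round(4).tolist() if len(k) else 0)
c=shot('scene','s13.png'); P=cloud(c)
k=P[(P[...,2]>.075)&(P[...,2]<.11)&(abs(P[...,0]-.511)<.02)&(abs(P[...,1]-.197)<.03)]; print('knob',len(k),np.percentile(k,[1,50,99],0).round(4).tolist() if len(k) else 0)
k=P[(P[...,2]>.064)&(P[...,2]<.075)&(P[...,1]<-.17)&(P[...,1]>-.26)&(P[...,0]>.54)&(P[...,0]<.76)]
for a,b in((.55,.614),(.617,.667),(.67,.74)):
    q=k[(k[:,0]>a)&(k[:,0]<b)]; print('key',len(q),np.percentile(q,[2,50,98],0).round(4).tolist())
E
```

```text
time: 36.02
position: [0.5109, 0.197, 0.2161]
tool_rot: [0.706, 0.708, 0.001, 0.001]
ft_force: [-0.5, -0.9, 0.3]
grip_width: 0.0297
grip_force: 0.0
{'time': 36.067, 'position': [0.51, 0.197, 0.214], 'tool_rot': [0.706, 0.708, -0.001, -0.001], 'ft_force': [0.243, -0.754, -0.563], 'grip_width': 0.026, 'grip_force': 0.0, 'q': [0.164, 0.455, 1.657, -0.0, 1.031, 0.161]}
knob 608 [[0.5011, 0.1866, 0.0761], [0.513, 0.1994, 0.0825], [0.5249, 0.2105, 0.0843]]
knob 49 [[0.5009, 0.1824, 0.0755], [0.5121, 0.1949, 0.0828], [0.5253, 0.2074, 0.0881]]
key 123 [[0.5675, -0.2358, 0.0643], [0.5861, -0.2175, 0.0713], [0.6029, -0.2015, 0.075]]
key 56 [[0.6252, -0.2286, 0.0643], [0.6392, -0.2177, 0.0691], [0.6534, -0.2057, 0.0744]]
key 137 [[0.6766, -0.2387, 0.0643], [0.6931, -0.2189, 0.0712], [0.7142, -0.1985, 0.0747]]
```

View pics/w13.png

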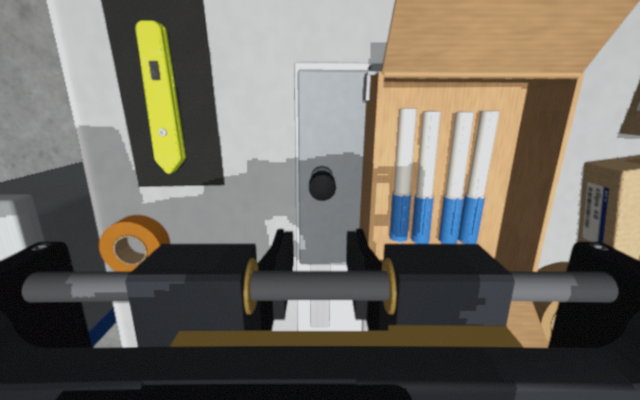

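Knob height is back to its starting value (0.0825) and it has shifted 149.6 mm, so the plunger is home in the left hole. The cutter (160,95) and the markers look good. The keys are at x of about 0.587 (square), 0.642 (small) and 0.696 (large), all at y of about -0.216.

```bash
python3 -m pendant '[{"jaw":0,"linear":[-2.2,1,0],"twist":0},{"jaw":0,"linear":[-3.7,1.65,0],"twist":0},{"jaw":0,"linear":[-3.7,1.65,0],"twist":0},{"jaw":0,"linear":[-3.7,1.65,0],"twist":0},{"jaw":0,"linear":[-3.7,1.65,0],"twist":0},{"jaw":0,"linear":[-3.7,1.65,0],"twist":0},{"jaw":0,"linear":[-3.7,1.65,0],"twist":0},{"jaw":0,"linear":[-3.7,1.65,0],"twist":0},{"jaw":0,"linear":[-3.7,1.65,0],"twist":0},{"jaw":0,"linear":[-3.7,1.65,0],"twist":0},{"jaw":0,"linear":[-3.7,1.65,0],"twist":0},{"jaw":0,"linear":[-2,0.9,0],"twist":0}]' 10; python3 -m pendant '[{"jaw":0,"linear":[0,0,4],"twist":0},{"jaw":0,"linear":[0,0,4],"twist":0},{"jaw":0,"linear":[0,0,3.3],"twist":0},{"jaw":0,"linear":[0,0,0],"twist":0},{"jaw":0,"linear":[0,0,0],"twist":0},{"jaw":0,"linear":[0,0,0],"twist":0}]'; python3 - <<'E'
from h import *
c=shot('scene','s14.png'); state(); cv2.imwrite('pics/s14c.png',cv2.resize(c['color'][150:290,320:460],None,fx=4,fy=4))
E
```

```text
time: 37.12
position: [0.6958, -0.219, 0.2102]
tool_rot: [0.707, 0.707, -0.001, -0.002]
ft_force: [0.5, 0.4, 1.0]
grip_width: 0.0005
grip_force: 0.0
time: 37.62
position: [0.6965, -0.2146, 0.1011]
tool_rot: [0.706, 0.708, -0.0, -0.0]
ft_force: [0.5, 0.2, 0.8]
grip_width: 0.0005
grip_force: 0.0
{'time': 37.667, 'position': [0.697, -0.215, 0.103], 'tool_rot': [0.706, 0.708, 0.0, 0.001], 'ft_force': [0.011, 0.709, 1.33], 'grip_width': 0.0, 'grip_force': 0.0, 'q': [-0.452, 0.817, 1.244, 0.0, 1.077, -0.455]}
```

View pics/s14c.png

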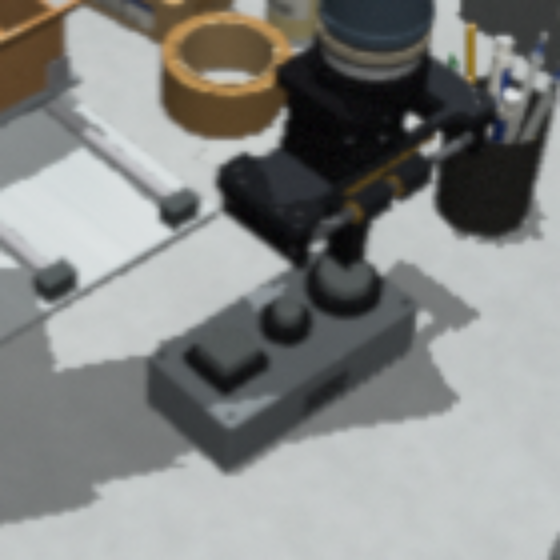

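The crop shows the fingers right over the large round key at (345,275), with the small key at (287,318) and the square key at (228,352). Next I press the large key.

```bash
python3 -m pendant '[{"jaw":0,"linear":[0,0,1.2],"twist":0},{"jaw":0,"linear":[0,0,0.8],"twist":0},{"jaw":0,"linear":[0,0,0.3],"twist":0},{"jaw":0,"linear":[0,0,0],"twist":0},{"jaw":0,"linear":[0,0,0],"twist":0}]'
```

```text
time: 38.08
position: [0.6985, -0.2154, 0.0833]
tool_rot: [0.706, 0.708, 0.001, 0.003]
ft_force: [-1.8, 1.9, 16.3]
grip_width: 0.0009
grip_force: 7.9
```

```bash
python3 -m pendant '[{"jaw":0,"linear":[0,0,-2],"twist":0},{"jaw":0,"linear":[0,0,-2],"twist":0},{"jaw":0,"linear":[0,-3.6,0],"twist":0},{"jaw":0,"linear":[0,-3.6,0],"twist":0},{"jaw":0,"linear":[0,-3.8,0],"twist":0},{"jaw":0,"linear":[0,0,0],"twist":0},{"jaw":0,"linear":[0,0,1.7],"twist":0},{"jaw":0,"linear":[0,0,1.2],"twist":0},{"jaw":0,"linear":[0,0,0.8],"twist":0},{"jaw":0,"linear":[0,0,0.3],"twist":0},{"jaw":0,"linear":[0,0,0],"twist":0},{"jaw":0,"linear":[0,0,0],"twist":0}]'
```

```text
time: 39.08
position: [0.5862, -0.2151, 0.083]
tool_rot: [0.706, 0.709, -0.001, 0.0]
ft_force: [-9.6, 2.1, 31.3]
grip_width: 0.0002
grip_force: 15.4
```

```bash
python3 -m pendant '[{"jaw":0,"linear":[0,0,-2],"twist":0},{"jaw":0,"linear":[0,0,-2],"twist":0},{"jaw":0,"linear":[0,2.8,0],"twist":0},{"jaw":0,"linear":[0,2.7,0],"twist":0},{"jaw":0,"linear":[0,0,0],"twist":0},{"jaw":0,"linear":[0,0,0],"twist":0},{"jaw":0,"linear":[0,0,1.7],"twist":0},{"jaw":0,"linear":[0,0,1.2],"twist":0},{"jaw":0,"linear":[0,0,0.6],"twist":0},{"jaw":0,"linear":[0,0,0.4],"twist":0},{"jaw":0,"linear":[0,0,0],"twist":0},{"jaw":0,"linear":[0,0,0],"twist":0}]'
```

```text
time: 40.08
position: [0.6402, -0.2143, 0.0831]
tool_rot: [0.706, 0.708, -0.0, -0.001]
ft_force: [-6.7, 3.8, 23.9]
grip_width: 0.0005
grip_force: 11.7
```

```bash
python3 -m pendant '[{"jaw":0,"linear":[0,0,-2],"twist":0},{"jaw":0,"linear":[0,0,-4],"twist":0},{"jaw":0,"linear":[0,0,-4],"twist":0},{"jaw":0,"linear":[0,0,-4],"twist":0},{"jaw":0,"linear":[0,0,0],"twist":0},{"jaw":0,"linear":[0,0,0],"twist":0},{"jaw":0,"linear":[0,0,0],"twist":0},{"jaw":0,"linear":[0,0,0],"twist":0},{"jaw":0,"linear":[0,0,0],"twist":0},{"jaw":0,"linear":[0,0,0],"twist":0}]'; python3 - <<'E'
from h import *
c=shot('scene','s15.png'); P=cloud(c)
k=P[(P[...,2]>.075)&(P[...,2]<.11)&(abs(P[...,0]-.511)<.02)&(abs(P[...,1]-.197)<.03)]; print('knob',len(k),np.percentile(k,[1,50,99],0).round(4).tolist())
cv2.imwrite('pics/s15c.png',cv2.resize(c['color'][120:290,170:440],None,fx=2.9,fy=2.9))
E
```

```text
time: 40.92
position: [0.6404, -0.2144, 0.2168]
tool_rot: [0.706, 0.708, -0.001, -0.002]
ft_force: [0.4, 0.1, -1.4]
grip_width: 0.0004
grip_force: 0.0
knob 50 [[0.5017, 0.1799, 0.0753], [0.5119, 0.1948, 0.0826], [0.5256, 0.2097, 0.0882]]
```

View pics/s15c.png

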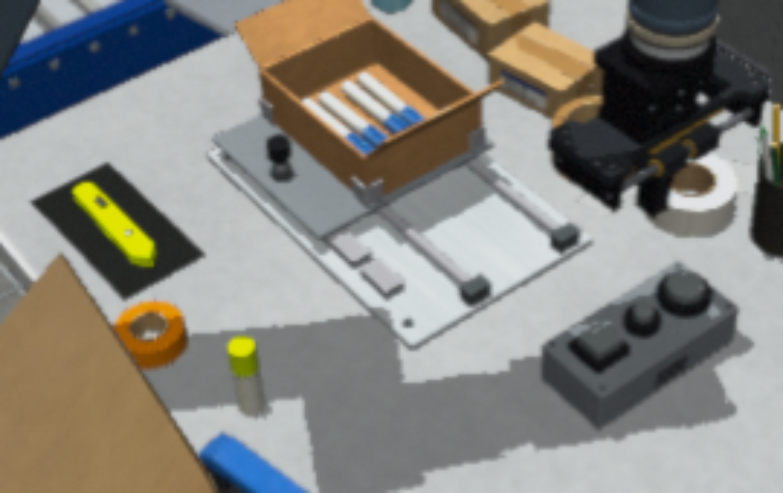

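The final view shows the cutter on the mat (115,220), four markers in the carton (365,110), both flaps out, the plunger home and all keys up. The robot is clear, so I'll hand in.

```bash
python3 -c "
from rig import robot
print(robot.hand_in())"
```

```text
the job is handed in; nothing more can be done
None
```

I finished every step in order and handed the job in after about 41 s of robot time; the hand-in returned no verdict, but the last camera view before it showed the cutter on the mat, four markers flat in the carton, both flaps out, the plunger home in the left hole and all keys up.

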